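# Unlock the press shuttle with the press hook

## Task

The sprung shuttle of the small arbor press is locked under the ram and has to come out sideways to its unloading position. First take the oil bottle out of the shuttle's way and stand it upright on the bench, because the shuttle must not strike it; then take the press hook from its stand, reach in under the clear guard with the hook only (the gripper itself must never touch the press) and pull the locking bolt back toward the front by its upright stud, gently, right to its stop, so that the shuttle springs fully out. Finally hang the hook back in the fork of its stand, and leave the parts tray, star knob and screw carton where they are.

Things in the scene. Friction and masses are not known exactly. Their poses are not given: they have to be found in the camera images.
- press: small grey arbor press, fixed; base x -105..+120, y -75..+75, 22 mm high (own frame, mm); origin on the bench, own -x is its front, +y its left, z up. Column x 85..120, y -35..35; head x -35..120, y -40..40, z 175..300; ram at x 35 down to z 100. Lever with black balls on the right: x 8..162, y -82..-58, z 206..308
- guard_edge (a point): middle of the lower front edge of the clear guard visor in its aluminium frame, 144 mm above the bench. The visor covers press x -81..-25 mm, y -62..+62, z 144..157; under it the press is open to the front and to both sides. Axes as the press
- bolt (a joint): slide of the steel locking bolt, m; 0 = fully in (shuttle locked), 0.030 = fully back at its stop; grows toward the press's front (-x). Starts at 0 to 0.005, frees the shuttle beyond about 0.017, takes about 3 to 6 N to pull and stays where it is left
- bolt_stud (a point): point on the axis of the bolt's upright stud, 63 mm above the bench; stud 10 mm thick, free from z 49 to 75 mm, with a 16 mm black ball on top (centre z 83). Bolt fully in: at x -38, y 0 of the press. Round it the bolt's channel (y -17..17) is at most 53 mm high; behind it the shuttle begins at press x -5 (42 mm high), the part on it at x 26 (56 mm high). Axes as the press
- shuttle (a joint): slide of the shuttle, m; 0 = locked under the ram, 0.080 = fully out at its stop; grows as it moves to the press's left (+y). A spring (about 7 N) drives it out by itself at about 0.1 m/s as soon as the bolt is drawn
- shuttle_end (a point): middle of the left end face of the shuttle, an aluminium plate 80 mm wide (press x -5 to +76) at z 30 to 42 mm; locked, this point is at press x 35, y 55; fully out, at y 135. Axes as the press
- bottle_center (a point): centre of the loose white oil dropper bottle with a red tip that stands on the bench in the shuttle's way; half-way up its 120 mm; body 40 mm in diameter up to z 78, above that the neck and tip, 20 mm; 0.13 kg; z up its axis
- hook_stand: dark steel stand of the hook, fixed; foot 110 x 90 x 12 mm, upright plate at own x 39..45, fork plate z 186..192 mm, y -24..24. The fork's slot, 13 mm wide, opens to own -x (front), ends at x +7, its mouth flares out to x -40. A lip to z 196 at x -23..-27 keeps the flange in: lift the hook over it. Origin on the bench under the seat, z up
- stand_seat (a point): seat of the hook: centre of the slot on the top face of the fork, 192 mm above the bench; axes as the stand
- hook_grip (a point): middle of the handle of the loose press hook (0.16 kg): black square bar 18 x 18 x 64 mm along own z, flats facing own x and y. Below it a round flange, 38 mm wide, 6 mm thick (underside 40 mm below this point), then a steel rod 8 mm thick to 205 mm below this point, bent there into a toe. Own z points up the handle; it starts hanging upright, flange on the fork, rod in the slot
- hook_flange (a point): centre of the underside of the hook's flange, 40 mm below hook_grip; axes as hook_grip
- hook_toe (a point): middle of the hook's toe: a round bar 8 mm in diameter that runs from the rod's axis 30 mm along own -y; this point is 19 mm from the rod's axis and 205 mm below hook_grip; axes as hook_grip
- fixture_open: fixed fixture plate with long pins, leaning on an angle plate in the middle of the bench between press and hook stand; nothing to do with the job. Origin at its middle, about 118 mm up; it fills about 170 mm toward the robot, 110 mm away, 140 mm to either side of it and reaches 225 mm above the bench: carry the hook over or round it
- parts_tray: blue open parts tray 75 x 118 x 30 mm, bystander; origin under its centre
- star_knob: black star knob lying on its head, threaded stem up, 37 mm wide, 54 mm high, bystander; origin under its centre
- screw_carton: cardboard carton 58 x 85 x 40 mm, bystander; origin under its centre
Mind the look-alikes: they are no part of the job. What is shaped like the part that bears bottle_center but pink is not meant.

How it is judged:
By the outcome, as a careful person would: the job done as asked, in the order asked, and still so for the second after the job is handed in, with the robot touching nothing.
It also fails if it takes over 72 s, if anything falls off the work surface, if the arm or the gripper's body presses on something with over 40 N, if the wrist force passes 120 N, or if a joint passes its speed limit or range.

## Robot

A 7-joint arm with a two-finger parallel gripper is mounted at the origin on the work surface; the furniture and walls round the work are solid. World frame = base frame: x ahead of the robot, y to its left, z up, the work surface at z = 0. Lengths are in m, angles in rad, forces in N, time in s.
With the tool pointing down it reaches from about 0.4 to 0.85 m from the base axis. Payload 4.5 kg.
Tool frame: the origin (TCP) lies at the very end of the fingers, on their centre line; the grasp point (between the pads) lies 19 mm behind it (r.grip_point_offset is the distance from the TCP to the grasp point, in m); z points along the fingers, y is the line along which they close (so a half turn about z gives the same grasp; the last joint's range is limited). The gripper opens to 88 mm and grips with 3 to 60 N. Pads are 18 mm wide; open, the fingers measure 123 mm over their backs; the gripper's body (75 mm by 187 mm) begins 45 mm behind the grasp point.
Start: joints at [0.034, 0.689, -0.195, 1.565, 0.157, 0.902, -0.215], TCP at [0.625, 0, 0.206] pointing down, gripper open.
Joint ranges: [-3.01, 3.01], [-0.46, 2.08], [-1.47, 1.51], [0.13, 2.56], [-1, 4.14], [0.04, 2.09], [-2.66, 2.66]. Speed limits (rad/s): [2.57, 2.57, 3.14, 3.14, 3.14, 3.14, 3.14].

## Interface

Orientations are given as a unit quaternion [x, y, z, w].
In Python, from plant import r gives the robot as it stands.
- The arm moves only by the tool carry_out, never from a script. Its argument "rows" is a list of rows, each a list of 3 entries, a list of its own where there are three numbers: the shift along the tool's x, y, z in cm, then the turn, a rotation vector about the tool's x, y, z in degrees, then the closure, from 0 (fully open) to 1 (shut). A call has 1 to 12 rows; each row is the pose to reach, as a shift and turn from the pose commanded when the call began, along the tool's axes at that moment; what a row does not reach only later rows make up. A row lasts 1/10 s, in which the tool goes at most 50 mm and 8.59 degrees, less where a joint would pass 70% of its speed; a pose out of reach is approached as far as the arm can. A call with a gripper value outside its range is refused whole. The fingers move at their own pace and stop on an object; "newtons" is the grip in N (left out, the last holds). Time passes only in rows, so rows that repeat a pose let the fingers close. It gives the time, the measured TCP pose, the force, the opening and the grip force at its end, in the units of the state.
- r.get_state(): the state, without advancing time (a new reading comes with each control period).
- r.snapshot(name): name is "scene" or "side" or "wrist"; returns a dict with "image" (400x640x3 uint8, red, green, blue), "fx", "fy", "cx", "cy" (pixels), "pose" (4x4, takes a point from camera to world coordinates). Camera axes: x right, y up, looking along -z (the intrinsics and any distortion apply to the point x, -y, -z); pixel columns grow to the right and rows downward; lengths in m; the calibration is good to about 2 mm. A picture is of the moment at which its call begins. There is no depth.
- r.finish_job(): hands the job in; it is judged then, once.
The state is a dict: "clock": time; "q": joint angles; "qd": joint speeds; "joint_torque": joint torques, N m; "tool_pos": TCP position; "eef_rot": TCP orientation; "contact_force": force on the tool from outside, world axes, zero at the start; "moment": the same for the moment, N m; "opening": opening from 0.0 (shut) to 1.0 (fully open); "finger_force": force on a finger pad.
Only numpy, scipy, OpenCV 4.12 (cv2) and the standard library are available. Lean on these libraries where they do the work, as an engineer would, in place of code of your own. Each camera call takes 0.05 s, during which the arm holds its last target. There are 200 camera calls.

## Working session

There is one attempt and no reset: what is moved stays moved. The work goes in short steps, Python scripts to look and compute and a tool call to move; the robot and the scene stay as the last step left them, time stands still between calls to the robot, and variables do not carry over. Pictures are saved under pics/ and viewed, at most 10 in all, crops included, and the job is handed in when it is done.

Besides the shell and the picture viewer there is one more tool, called after "Request:" as name([rows], argument=value, ...), one row to a line, values as JSON. carry_out: Moves the arm, as the interface text tells. Its arguments: {"type":"object","properties":{"rows":{"type":"array"},"newtons":{"type":"number"}},"required":["rows"]}

```bash
mkdir -p pics; ls
cat > h.py <<'E'
import numpy as np, cv2
from plant import r
from scipy.spatial.transform import Rotation as R
def snap(n,f):
    s=r.snapshot(n); cv2.imwrite(f'pics/{f}.png',s['image'][:,:,::-1]); np.savez(f'pics/{f}.npz',**s); return s
def load(f): return dict(np.load(f'pics/{f}.npz'))
def ray(s,u,v):
    d=np.array([(u-s['cx'])/s['fx'],-(v-s['cy'])/s['fy'],-1.]); P=s['pose']; d=P[:3,:3]@d
    return P[:3,3],d/np.linalg.norm(d)
def onz(s,u,v,z):
    o,d=ray(s,u,v); return o+d*(z-o[2])/d[2]
def two(s1,p1,s2,p2):
    o1,d1=ray(s1,*p1);o2,d2=ray(s2,*p2)
    t=np.linalg.lstsq(np.c_[d1,-d2],o2-o1,rcond=None)[0]
    a=o1+t[0]*d1;b=o2+t[1]*d2; return (a+b)/2,np.linalg.norm(a-b)
def proj(s,p):
    P=np.linalg.inv(s['pose']); c=P[:3,:3]@np.array(p)+P[:3,3]
    return s['cx']+s['fx']*c[0]/-c[2], s['cy']-s['fy']*c[1]/-c[2]
E
python3 - <<'E'
from h import *
for n in('scene','side','wrist'):
    s=snap(n,n+'0'); print(n,s.keys(),s['fx'],s['cx'],s['cy'],np.round(s['pose'],3).tolist())
a=cv2.imread('pics/scene0.png');b=cv2.imread('pics/side0.png')
cv2.imwrite('pics/both0.png',cv2.resize(np.vstack([a,b]),None,fx=.75,fy=.75))
print(r.get_state())
E
```

```text
pics
scene dict_keys(['image', 'fx', 'fy', 'cx', 'cy', 'pose']) 508.983655672609 311.4791390398128 205.8437170929602 [[-0.773, 0.492, -0.4, -0.166], [-0.634, -0.603, 0.485, 0.804], [-0.003, 0.628, 0.778, 1.322], [0.0, 0.0, 0.0, 1.0]]
side dict_keys(['image', 'fx', 'fy', 'cx', 'cy', 'pose']) 412.4591087339161 315.49603191050494 195.78995189125027 [[-0.33, 0.402, -0.854, -0.749], [-0.944, -0.14, 0.299, 0.511], [0.001, 0.905, 0.426, 0.767], [0.0, 0.0, 0.0, 1.0]]
wrist dict_keys(['image', 'fx', 'fy', 'cx', 'cy', 'pose']) 289.8851626397608 319.83366271112544 196.55740839746713 [[1.0, -0.002, 0.002, 0.625], [0.001, 0.966, 0.258, 0.066], [-0.002, -0.258, 0.966, 0.384], [0.0, 0.0, 0.0, 1.0]]
{'clock': 0.15, 'q': array([ 0.03381284,  0.68977437, -0.19452375,  1.56604416,  0.15730384,
        0.9025021 , -0.21512383]), 'qd': array([ 1.83535408e-03, -3.93790652e-03,  3.66106729e-04, -3.14789587e-03,
       -1.12990004e-03, -2.27329222e-05, -4.79010950e-04]), 'joint_torque': array([-1.46674727e-03, -5.27863634e+01, -1.26819178e+00, -1.53587687e+01,
       -5.24473807e-02,  3.92338901e-03,  1.12435155e-04]), 'tool_pos': array([ 6.24505138e-01, -4.89743354e-05,  2.05321040e-01]), 'eef_rot': array([ 7.07099283e-01,  7.07113963e-01, -5.08616270e-04, -4.35257597e-04]), 'contact_force': array([0.52175551, 0.12155526, 0.12010127]), 'moment': array([ 0.00721656, -0.03037487, -0.0136729 ]), 'finger_force': 0.0, 'opening': 1.001441447401036}
```

View pics/scene0.png

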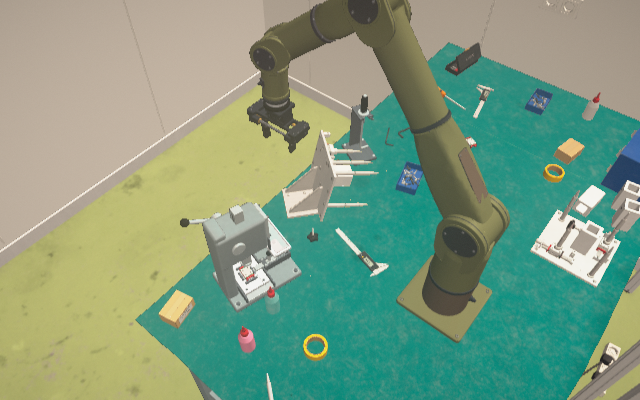

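View pics/side0.png

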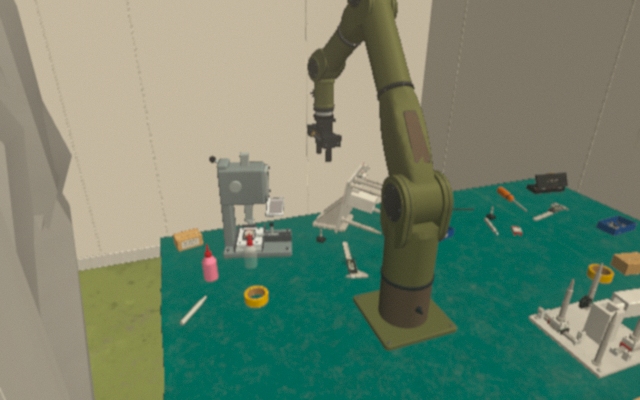

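The scene view shows the press at about (250,255), with a pale bottle at its left (271,298) and a pink look-alike at (246,340). The fixture is at (325,180), and the stand with the hook at (362,125). In the side view the press is at (245,205). I'll zoom in next.

Run:
```python
from h import *
a=cv2.imread('pics/scene0.png');b=cv2.imread('pics/side0.png')
c=cv2.resize(a[190:320,160:320],None,fx=3.75,fy=3.75,interpolation=cv2.INTER_CUBIC)[:, :500]
d=cv2.resize(a[85:185,335:415],None,fx=3.75,fy=3.75,interpolation=cv2.INTER_CUBIC)
e=np.zeros((600,800,3),np.uint8); e[:c.shape[0],:500]=c[:600]; e[:375,500:800]=d
g=cv2.resize(b[185:265,225:305],None,fx=2.8,fy=2.8,interpolation=cv2.INTER_CUBIC);e[376:600,500:724]=g
cv2.imwrite('pics/crop1.png',e)
```

```text
(no output)
```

View pics/crop1.png

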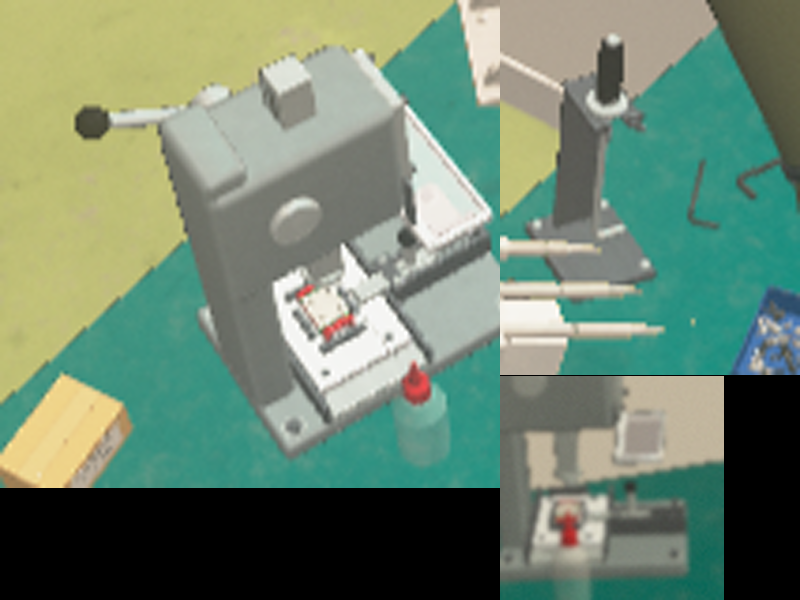

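The crop shows the stud's black ball at scene px (268.5,253.5) and side px (271.4,224.6). The bottle's red tip is at scene (271,290), and the hook handle top and flange are at scene (365,95) and (363.5,113). The press front points right in the image.

Run:
```python
from h import *
s=load('scene0');d=load('side0')
print('ball',onz(s,268.5,253.5,.083),two(s,(268.5,253.5),d,(271.4,224.6)))
print('base LB',onz(s,237.6,310.5,0),'base LF top?',onz(s,300,268,.022))
print('handle top',onz(s,365,95.5,.264),'flange top',onz(s,363.3,112.7,.198))
def red(x,lo,hi):
    hsv=cv2.cvtColor(x['image'],cv2.COLOR_RGB2HSV)
    m=((hsv[...,0]<6)|(hsv[...,0]>174))&(hsv[...,1]>180)&(hsv[...,2]>90)
    n,l,st,c=cv2.connectedComponentsWithStats(m.astype(np.uint8))
    return [(st[i].tolist(),np.round(c[i],1).tolist()) for i in range(1,n) if st[i,4]>12]
print(red(s,0,0));print(red(d,0,0))
for nm,(u,v) in dict(pink=(246,350),carton=(177,305),knob=(312,238)).items(): print(nm,onz(s,u,v,.02))
a=cv2.imread('pics/scene0.png')
e=np.zeros((600,800,3),np.uint8)
e[:600,:800]=cv2.resize(a[195:315,200:360],None,fx=5,fy=5,interpolation=cv2.INTER_CUBIC)
cv2.imwrite('pics/crop2.png',e)
```

```text
ball [0.45461876 0.24871831 0.083     ] (array([0.45463257, 0.24843579, 0.08313449]), np.float64(0.0006264095644300668))
base LB [0.43310641 0.41185943 0.        ] base LF top? [0.37731597 0.20016101 0.022     ]
handle top [ 0.53443114 -0.32004592  0.264     ] flange top [ 0.53055058 -0.31385906  0.198     ]
[]
[([206, 251, 5, 6, 21], [207.8, 253.7])]
pink [0.32451635 0.48696933 0.02      ]
carton [0.56963923 0.51450247 0.02      ]
knob [0.4198774  0.09154982 0.02      ]
```

View pics/crop2.png

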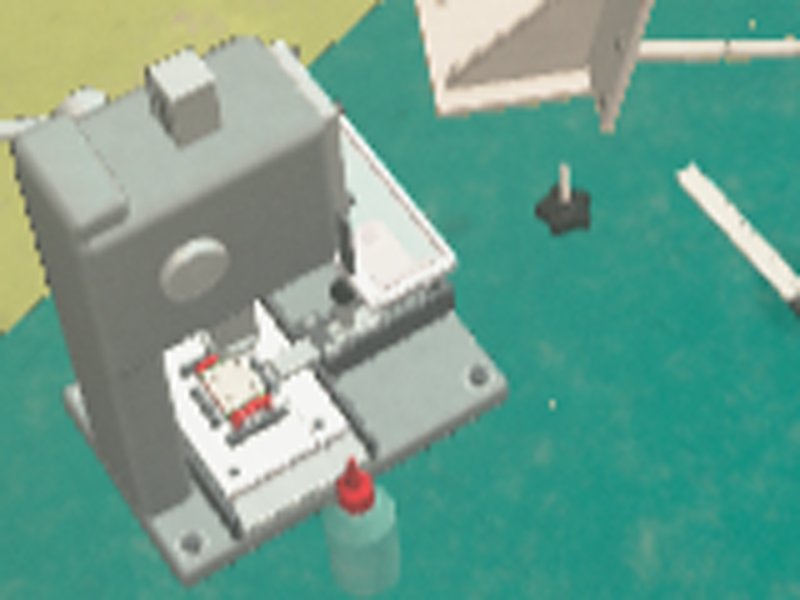

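The left-front base corner is at px (301.4,272), the left-back corner at (237.4,310.2), the bottle tip at (270.6,287) and the stud ball at (268.5,253.5).

Run:
```python
from h import *
s=load('scene0');d=load('side0')
f=onz(s,301.4,271.8,.022);b=onz(s,237.4,310.3,.022);print(f,b,np.linalg.norm(f-b))
ex=(b-f)/np.linalg.norm(b-f);ey=np.array([-ex[1],ex[0],0]);print('yaw',np.degrees(np.arctan2(ex[1],ex[0])))
ball=np.array([.4546,.2486,.083])
o=f+.105*ex-.075*ey;print('o from f',o,'ball own',(ball-o)@ex,(ball-o)@ey)
o2=b-.12*ex-.075*ey;print(o2,(ball-o2)@ex,(ball-o2)@ey)
t=onz(s,270.6,287.2,.12);print('bottle',t,onz(s,273,311,.0)); 
print('bot own',(t-o)@ex,(t-o)@ey)
print('tip side',proj(d,t), 'base side',proj(d,[t[0],t[1],0]))
print('scene base',proj(s,[t[0],t[1],0]))
```

```text
[0.36557362 0.2076306  0.022     ] [0.42400485 0.41829286 0.022     ] 0.21861563845717635
yaw 74.49762019160332
o from f [0.4659093  0.28876475 0.022     ] ball own -0.04172625986714708 0.00016268988758620304
[0.4642029  0.28261265 0.022     ] -0.03534189832432345 0.00016268988758622038
bottle [0.3586137  0.34184118 0.12      ] [0.35352784 0.34887112 0.        ]
bot own 0.02246767896425785 0.11757830160213953
tip side (np.float64(248.64508621969037), np.float64(233.44548521140638)) base side (np.float64(251.19692936278182), np.float64(265.8526790054584))
scene base (np.float64(273.3250481391326), np.float64(308.2623140483074))
```

Request:
carry_out([
  [[0,0,-5],[0,0,0],0],
  [[0,0,-10],[0,0,0],0],
  [[0,0,-14],[0,0,-8],0],
  [[2,-2,-16],[0,0,-16],0],
  [[6,-5,-16],[0,0,-24],0],
  [[10,-8,-16],[0,0,-32],0],
  [[14,-11,-16],[0,0,-40],0],
  [[18,-14,-16],[0,0,-48],0],
  [[22,-17,-16],[0,0,-56],0],
  [[26,-20,-16],[0,0,-64],0],
  [[30,-23,-16],[0,0,-70],0],
  [[34,-26,-16],[0,0,-75],0],
])

```text
clock: 1.35
tool_pos: [0.3636, 0.341, 0.3659]
eef_rot: [0.129, 0.992, -0.0, 0.0]
contact_force: [0.6, 0.7, 0.1]
opening: 1.0
finger_force: 0.0
```

Run:
```python
from h import *
s=snap('wrist','w1'); st=r.get_state();print(st['clock'],st['tool_pos'],st['eef_rot'],st['q'])
print(np.round(s['pose'],3))
for n,p in dict(bottle=[.3586,.3418,.12],ball=[.4546,.2486,.083]).items(): print(n,proj(s,p))
```

```text
1.4 [0.35593506 0.34942863 0.36666629] [ 0.12031176  0.99272734  0.00331527 -0.0025513 ] [-0.42726829  0.39106165 -0.65139964  1.67151015  0.24674722  1.16046221
  0.18914398]
[[ 0.254 -0.935 -0.249  0.3  ]
 [ 0.967  0.245  0.066  0.358]
 [-0.001 -0.258  0.966  0.544]
 [ 0.     0.     0.     1.   ]]
bottle (np.float64(319.6430247006536), np.float64(161.951806536952))
ball (np.float64(280.92313497407156), np.float64(227.35117488302745))
```

View pics/w1.png

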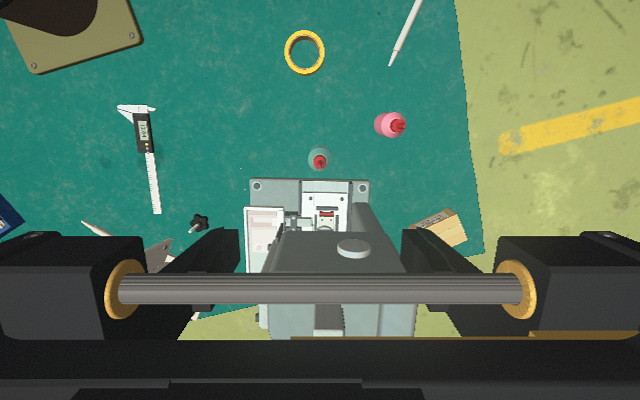

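The wrist view shows the bottle tip at (320,162), the pink bottle at (397,126), the base's left-edge corners at (250,180) and (369,181), and the visor at (265,238).

Run:
```python
from h import *
s=load('w1')
f=onz(s,250,179.5,.022);b=onz(s,369.5,181,.022);L=np.linalg.norm(f-b);print(f,b,L)
ex=(b-f)/L;ey=np.array([-ex[1],ex[0],0]);print('yaw',np.degrees(np.arctan2(ex[1],ex[0])))
print('o',(f+.105*ex-.075*ey+b-.12*ex-.075*ey)/2)
for z in(.1,.12):print('tip',onz(s,320,161,z))
# bottle body: teal paler region blob
im=s['image'][140:185,295:345].astype(int)
hsv=cv2.cvtColor(s['image'],cv2.COLOR_RGB2HSV)
m=((hsv[...,0]<8)|(hsv[...,0]>172))&(hsv[...,1]>120);n,l,q,c=cv2.connectedComponentsWithStats(m.astype(np.uint8))
print([(q[i].tolist(),c[i].round(1).tolist()) for i in range(1,n) if q[i,4]>15])
w=snap('wrist','w2');st=r.get_state();print(st['tool_pos'],R.from_quat(st['eef_rot']).as_matrix().round(3))
hsv=cv2.cvtColor(w['image'],cv2.COLOR_RGB2HSV)
m=((hsv[...,0]<8)|(hsv[...,0]>172))&(hsv[...,1]>120);n,l,q,c=cv2.connectedComponentsWithStats(m.astype(np.uint8))
for i in range(1,n):
    if q[i,4]>15: print(q[i].tolist(),c[i].round(1).tolist(),onz(w,*c[i],.1))
```

```text
[0.37086359 0.20611612 0.022     ] [0.4293357 0.4178121 0.022    ] 0.21962280881296617
yaw 74.55942625027244
o [0.47039589 0.2847669  0.022     ]
tip [0.360072   0.34194416 0.1       ]
tip [0.35737813 0.34266289 0.12      ]
[([390, 119, 16, 14, 170], [397.2, 125.2]), ([314, 156, 12, 13, 118], [319.3, 161.7]), ([320, 213, 14, 3, 29], [326.6, 213.6])]
[0.35884412 0.3462243  0.36653227] [[-0.97   0.244 -0.003]
 [ 0.244  0.97   0.005]
 [ 0.004  0.004 -1.   ]]
[385, 128, 15, 13, 158] [391.7, 133.9] [0.33738949 0.46688127 0.1       ]
[309, 162, 12, 14, 116] [314.4, 168.5] [0.36057748 0.34109185 0.1       ]
[314, 218, 14, 4, 35] [321.5, 219.6] [0.4443843  0.33202171 0.1       ]
```

Request:
carry_out([
  [[0.5,0,4],[0,0,0],0.2],
  [[0.5,0,8],[0,0,0],0.2],
  [[0.5,0,12],[0,0,0],0.2],
  [[0.5,0,16],[0,0,0],0.2],
  [[0.5,0,20],[0,0,0],0.2],
  [[0.5,0,23],[0,0,0],0.2],
  [[0.5,0,25],[0,0,0],0.2],
  [[0.5,0,25],[0,0,0],0.2],
])

```text
clock: 2.25
tool_pos: [0.3592, 0.3393, 0.1136]
eef_rot: [0.131, 0.991, -0.003, -0.001]
contact_force: [0.5, -0.6, -0.2]
opening: 0.797
finger_force: 0.0
```

Run:
```python
from h import *
for k in range(2):
    w=snap('wrist','w3');st=r.get_state();print(st['clock'],st['tool_pos'],R.from_quat(st['eef_rot']).as_matrix().round(3).tolist(),st['opening'])
hsv=cv2.cvtColor(w['image'],cv2.COLOR_RGB2HSV)
m=((hsv[...,0]<8)|(hsv[...,0]>172))&(hsv[...,1]>120);n,l,q,c=cv2.connectedComponentsWithStats(m.astype(np.uint8))
for i in range(1,n):
    if q[i,4]>15: print(q[i].tolist(),c[i].round(1).tolist(),onz(w,*c[i],.1))
s=snap('scene','s3')
hsv=cv2.cvtColor(s['image'],cv2.COLOR_RGB2HSV)
m=((hsv[...,0]<8)|(hsv[...,0]>172))&(hsv[...,1]>120);n,l,q,c=cv2.connectedComponentsWithStats(m.astype(np.uint8))
for i in range(1,n):
    if q[i,4]>15: print('scene',q[i].tolist(),c[i].round(1).tolist(),onz(s,*c[i],.1))
```

```text
2.3 [0.35987707 0.34035877 0.11508876] [[-0.966, 0.259, -0.002], [0.259, 0.966, -0.002], [0.001, -0.003, -1.0]] 0.799340539295046
2.35 [0.36041192 0.34123529 0.1161345 ] [[-0.966, 0.259, -0.0], [0.259, 0.966, -0.0], [-0.0, -0.0, -1.0]] 0.8020022066057484
[471, 122, 56, 31, 1109] [493.6, 137.5] [0.33696629 0.46421712 0.1       ]
[308, 198, 26, 35, 653] [320.6, 213.4] [0.35834106 0.34130961 0.1       ]
[319, 335, 28, 2, 54] [332.5, 335.5] [0.45897333 0.3243096  0.1       ]
scene [593, 93, 7, 10, 34] [596.2, 98.7] [-0.03243699 -1.0201279   0.1       ]
scene [597, 247, 9, 6, 19] [601.4, 249.7] [-0.28766107 -0.35968959  0.1       ]
scene [268, 287, 7, 10, 51] [270.8, 292.4] [0.35612385 0.34554289 0.1       ]
scene [241, 326, 8, 11, 62] [244.0, 331.9] [0.33238224 0.47450572 0.1       ]
```

Request:
carry_out([
  [[0.1,0,2],[0,0,0],0.2],
  [[0.1,0,4],[0,0,0],0.2],
  [[0.1,0,5.5],[0,0,0],0.2],
  [[0.1,0,5.5],[0,0,0],0.2],
  [[0.1,0,5.5],[0,0,0],0.7],
  [[0.1,0,5.5],[0,0,0],0.7],
  [[0.1,0,5.5],[0,0,0],0.7],
  [[0.1,0,5.5],[0,0,0],0.7],
  [[0.1,0,5.5],[0,0,0],0.7],
  [[0.1,0,5.5],[0,0,0],0.7],
  [[0.1,0,5.5],[0,0,0],0.7],
], newtons=12)

```text
clock: 3.5
tool_pos: [0.3592, 0.3416, 0.0609]
eef_rot: [0.131, 0.991, 0.0, 0.0]
contact_force: [0.1, 0.0, -0.2]
opening: 0.298
finger_force: 0.0
```

Run:
```python
from h import *
w=snap('wrist','w4');s=snap('side','d4');c=snap('scene','s4')
e=np.zeros((560,800,3),np.uint8)
e[:250,:400]=cv2.resize(w['image'],(400,250))[...,::-1]
e[:400,400:]=cv2.resize(s['image'][200:300,200:300],(400,400),interpolation=cv2.INTER_CUBIC)[...,::-1]
e[250:550,:400]=cv2.resize(c['image'][240:330,220:340],(400,300),interpolation=cv2.INTER_CUBIC)[...,::-1]
cv2.imwrite('pics/c4.png',e);print(r.get_state()['opening'],r.get_state()['finger_force'])
```

```text
0.3043428459235129 0.0
```

View pics/c4.png

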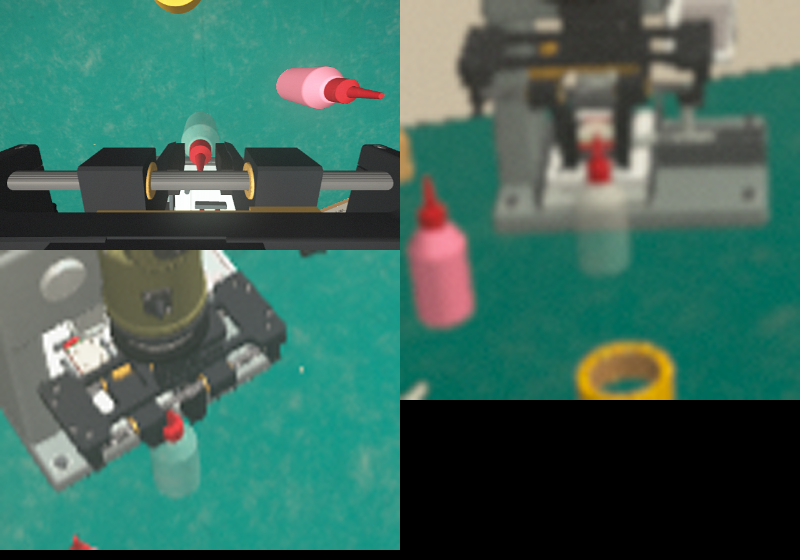

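The bottle stands in front of the fingers, on the robot side, with its cap at scene ≈ (272,293). So it isn't between the pads, and I'm checking the geometry.

Run:
```python
from h import *
def reds(s):
    hsv=cv2.cvtColor(s['image'],cv2.COLOR_RGB2HSV)
    m=((hsv[...,0]<8)|(hsv[...,0]>172))&(hsv[...,1]>120);n,l,q,c=cv2.connectedComponentsWithStats(m.astype(np.uint8))
    return [(q[i].tolist(),c[i].round(1).tolist()) for i in range(1,n) if q[i,4]>15]
t=np.array([.3592,.3416,.061])
for f in('side0','d4','scene0','s3','s4','w3','w4'):
    s=load(f);print(f,[x for x in reds(s)],'tcp',np.round(proj(s,t),1),'tcp+5cm',np.round(proj(s,t+[0,0,.05]),1))
    if f=='w4':print(s['pose'].round(3))
```

```text
side0 [([246, 235, 6, 11, 48], [249.0, 239.9]), ([205, 245, 7, 14, 59], [207.5, 253.1]), ([621, 343, 10, 7, 23], [625.7, 345.7])] tcp [250.  249.6] tcp+5cm [248.9 235.9]
d4 [([245, 235, 8, 11, 52], [249.0, 239.9]), ([205, 246, 7, 13, 58], [207.4, 253.2]), ([621, 343, 10, 7, 23], [625.7, 345.7])] tcp [250.  249.6] tcp+5cm [248.9 235.9]
scene0 [([593, 93, 7, 10, 34], [596.2, 98.7]), ([597, 247, 9, 6, 19], [601.4, 249.7]), ([268, 287, 7, 10, 46], [270.7, 292.5]), ([241, 326, 8, 11, 59], [244.1, 331.9])] tcp [271.9 297.7] tcp+5cm [270.7 288.7]
s3 [([593, 93, 7, 10, 34], [596.2, 98.7]), ([597, 247, 9, 6, 19], [601.4, 249.7]), ([268, 287, 7, 10, 51], [270.8, 292.4]), ([241, 326, 8, 11, 62], [244.0, 331.9])] tcp [271.9 297.7] tcp+5cm [270.7 288.7]
s4 [([593, 93, 7, 10, 34], [596.2, 98.7]), ([597, 247, 9, 6, 19], [601.4, 249.7]), ([269, 288, 6, 9, 41], [271.5, 292.5]), ([240, 326, 9, 11, 63], [243.9, 331.9])] tcp [271.9 297.7] tcp+5cm [270.7 288.7]
w3 [([471, 122, 56, 31, 1109], [493.6, 137.5]), ([308, 198, 26, 35, 653], [320.6, 213.4]), ([319, 335, 28, 2, 54], [332.5, 335.5])] tcp [321.2 199.6] tcp+5cm [321.3 219.6]
w4 [([518, 124, 97, 42, 2442], [556.2, 145.7]), ([303, 223, 35, 50, 1285], [320.1, 245.4])] tcp [319.8 223.1] tcp+5cm [319.7 258.7]
[[ 0.258 -0.934 -0.248  0.296]
 [ 0.966  0.249  0.067  0.359]
 [-0.001 -0.257  0.966  0.24 ]
 [ 0.     0.     0.     1.   ]]
```

Request:
carry_out([
  [[0,0,-1.8],[0,0,0],0.65],
  [[0,0,-1.8],[0,0,0],0.65],
  [[0,0,-1.8],[0,0,0],1],
  [[0,0,-1.8],[0,0,0],1],
  [[0,0,-1.8],[0,0,0],1],
  [[0,0,-1.8],[0,0,0],1],
  [[0,0,-1.8],[0,0,0],1],
], newtons=15)

```text
clock: 4.35
tool_pos: [0.359, 0.3413, 0.0785]
eef_rot: [0.13, 0.991, -0.0, -0.0]
contact_force: [-1.1, 0.2, -0.6]
opening: 0.062
finger_force: 14.2
```

Run:
```python
from h import *
d=snap('side','d5');s=snap('scene','s5');w=snap('wrist','w5');st=r.get_state();print(st['tool_pos'],st['opening'],st['finger_force'],r.grip_point_offset)
def reds(s):
    hsv=cv2.cvtColor(s['image'],cv2.COLOR_RGB2HSV)
    m=((hsv[...,0]<8)|(hsv[...,0]>172))&(hsv[...,1]>120);n,l,q,c=cv2.connectedComponentsWithStats(m.astype(np.uint8))
    return [(q[i].tolist(),c[i].round(1).tolist()) for i in range(1,n) if q[i,4]>15]
for x in(d,s,w): print(reds(x),np.round(proj(x,st['tool_pos']),1))
def big(im,u0,u1,v0,v1,k): return cv2.resize(im[v0:v1,u0:u1],None,fx=k,fy=k,interpolation=cv2.INTER_CUBIC)[...,::-1]
e=np.zeros((600,800,3),np.uint8)
e[:300,:400]=big(d['image'],225,275,230-15,230+22.5.__int__()+0,8)[:300]
e[:300,400:]=big(s['image'],245,295,265,302,8)[:296].repeat(1,0)[:300] if False else cv2.resize(big(s['image'],245,295,265,302,8),(400,300))
e[300:,:]=cv2.resize(w['image'][150:300,220:420],(800,600))[:300,:,::-1] if False else cv2.resize(w['image'][180:280,187:453],(800,300))[...,::-1]
cv2.imwrite('pics/c5.png',e)
```

```text
[0.35914545 0.34147864 0.07876682] 0.06432251496139182 14.243417400866747 0.0187
[([247, 234, 6, 12, 46], [249.0, 240.2]), ([205, 245, 7, 14, 59], [207.4, 253.0]), ([621, 343, 10, 7, 23], [625.7, 345.7])] [249.6 244.8]
[([593, 93, 7, 10, 34], [596.2, 98.7]), ([597, 247, 9, 7, 20], [601.4, 249.8]), ([268, 289, 7, 8, 28], [271.6, 293.5]), ([240, 326, 9, 11, 63], [243.9, 331.9])] [271.5 294.6]
[([499, 124, 79, 38, 1819], [530.5, 143.5]), ([305, 214, 31, 48, 665], [319.8, 232.5]), ([319, 319, 29, 13, 278], [332.7, 326.4])] [319.8 223.3]Traceback (most recent call last):
  File "<stdin>", line 10, in <module>
ValueError: could not broadcast input array from shape (296,400,3) into shape (300,400,3)
```

Run:
```python
from h import *
d,s,w=load('d5'),load('s5'),load('w5')
b=lambda x,u0,u1,v0,v1:cv2.resize(x['image'][v0:v1,u0:u1],(400,300),interpolation=cv2.INTER_CUBIC)[...,::-1]
e=np.zeros((600,800,3),np.uint8)
e[:300,:400]=b(d,222,278,212,272);e[:300,400:]=b(s,245,301,270,312);e[300:,:400]=b(w,240,400,160,280)
cv2.imwrite('pics/c5.png',e)
```

```text
(no output)
```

View pics/c5.png

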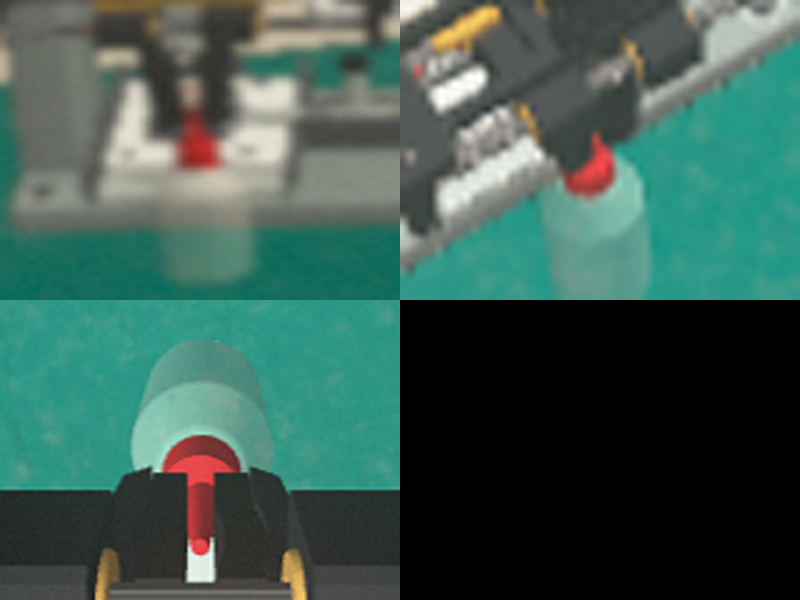

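The pads hold only the thin nozzle: the fingertips end about 20 mm behind the reported TCP. I'll open, go lower and grip the 20 mm cap.

Request:
carry_out([
  [[0,0,0],[0,0,0],0.6],
  [[0,0,0],[0,0,0],0.6],
  [[0,0,0],[0,0,0],0.6],
  [[0,0,0.8],[0,0,0],0.6],
  [[0,0,1.7],[0,0,0],0.6],
  [[0,0,1.7],[0,0,0],0.6],
  [[0,0,1.7],[0,0,0],1],
  [[0,0,1.7],[0,0,0],1],
  [[0,0,1.7],[0,0,0],1],
  [[0,0,1.7],[0,0,0],1],
  [[0,0,1.7],[0,0,0],1],
], newtons=20)

```text
clock: 5.6
tool_pos: [0.3592, 0.3415, 0.062]
eef_rot: [0.131, 0.991, -0.0, 0.0]
contact_force: [0.3, -0.3, -0.8]
opening: 0.17
finger_force: 19.1
```

Request:
carry_out([
  [[0,0,-1.5],[0,0,0],1],
  [[0,0,-3],[0,0,0],1],
  [[0,-1.5,-3],[0,0,0],1],
  [[0.2,-3,-3],[0,0,0],1],
  [[0.4,-5,-3],[0,0,0],1],
  [[0.5,-6.5,-3],[0,0,0],1],
  [[0.5,-7.5,-3],[0,0,0],1],
  [[0.5,-7.5,-3],[0,0,0],1],
  [[0.5,-7.5,-3],[0,0,0],1],
])

```text
clock: 6.5
tool_pos: [0.3355, 0.2714, 0.092]
eef_rot: [0.13, 0.991, 0.001, 0.0]
contact_force: [0.1, -0.4, -1.0]
opening: 0.169
finger_force: 19.1
```

```bash
cat >> h.py <<'E'
def reds(s):
    hsv=cv2.cvtColor(s['image'],cv2.COLOR_RGB2HSV)
    m=((hsv[...,0]<8)|(hsv[...,0]>172))&(hsv[...,1]>120);n,l,q,c=cv2.connectedComponentsWithStats(m.astype(np.uint8))
    return [(q[i].tolist(),c[i].round(1).tolist()) for i in range(1,n) if q[i,4]>15]
E
python3 - <<'E'
from h import *
for n in('scene','side'):
    s=snap(n,n+'6');print([x[1] for x in reds(s)]); 
    for z in(.085,.115):print(np.round(proj(s,[.3365,.2697,z]),1))
print(r.get_state()['tool_pos'],r.get_state()['opening'])
E
```

```text
[[596.2, 98.7], [601.3, 249.8], [295.4, 275.2], [244.0, 332.0]]
[294.7 280.3]
[294.4 274.7]
[[272.5, 232.1], [207.5, 253.1], [625.7, 345.7]]
[273.7 242.7]
[273.3 234.4]
[0.33547173 0.2717667  0.09196313] 0.16985185613140513
```

Request:
carry_out([
  [[0,0,1],[0,0,0],1],
  [[0,0,2],[0,0,0],1],
  [[0,0,2.6],[0,0,0],1],
  [[0,0,3],[0,0,0],1],
  [[0,0,3],[0,0,0],1],
  [[0,0,3],[0,0,0],0.6],
  [[0,0,3],[0,0,0],0.4],
  [[0,0,3],[0,0,0],0.3],
  [[0,0,1],[0,0,0],0.3],
  [[0,0,-3],[0,0,0],0.2],
  [[0,0,-7],[0,0,0],0.2],
  [[0,0,-11],[0,0,0],0.2],
])

```text
clock: 7.8
tool_pos: [0.3345, 0.27, 0.2035]
eef_rot: [0.13, 0.991, -0.0, -0.0]
contact_force: [1.4, 0.7, -0.6]
opening: 0.782
finger_force: 0.0
```

Run:
```python
from h import *
p=[]
for n in('scene','side'):
    s=snap(n,n+'7');print([x for x in reds(s)]);p.append(s)
a=[x[1] for x in reds(p[0])];b=[x[1] for x in reds(p[1])]
print(two(p[0],a[2],p[1],b[0]),r.get_state()['tool_pos'],r.get_state()['eef_rot'])
s=load('scene0')
# fixture, stand foot rough
for n,u,v,z in[('fix left-bottom',290,215,.0),('fix topleft',325,132,.225),('fix right pin end',368,205,.1),('standfoot frontcorner',335+152/3.75,85+272/3.75,.012),('footleft',335+33/3.75,85+225/3.75,.012),('footright',335+105/3.75,85+200/3.75,.012),('plate top',335+65/3.75,85+82/3.75,.2),('plate top right',335+108/3.75,85+95/3.75,.2)]:print(n,onz(s,u,v,z))
```

```text
[([593, 93, 7, 10, 34], [596.2, 98.7]), ([597, 247, 9, 6, 19], [601.4, 249.7]), ([291, 274, 7, 11, 47], [294.3, 279.6]), ([241, 326, 8, 11, 60], [244.0, 332.0])]
[([271, 235, 6, 11, 47], [273.5, 240.7]), ([205, 246, 7, 13, 59], [207.6, 253.2]), ([621, 343, 10, 7, 23], [625.7, 345.7])]
(array([0.33610228, 0.27074094, 0.09215353]), np.float64(0.0015952661772156433)) [0.3368461  0.27261948 0.20601138] [0.13097846 0.99137488 0.00356854 0.00278343]
fix left-bottom [0.54359572 0.05474738 0.        ]
fix topleft [ 0.55358161 -0.13684351  0.225     ]
fix right pin end [ 0.3288257 -0.0705129  0.1      ]
standfoot frontcorner [ 0.4704385  -0.32939719  0.012     ]
footleft [ 0.59700681 -0.30864328  0.012     ]
footright [ 0.5630796  -0.38160094  0.012     ]
plate top [ 0.57514433 -0.31267839  0.2       ]
plate top right [ 0.53497882 -0.32262104  0.2       ]
```

Request:
carry_out([
  [[0,0,-5],[0,0,0],0.2],
  [[0,0,-10],[0,0,5],0.2],
  [[-2,-2,-14],[0,0,10],0.2],
  [[-4.5,-6,-16],[0,0,17],0.2],
  [[-7,-10,-18],[0,0,24],0.2],
  [[-9.5,-14,-20],[0,0,31],0.2],
  [[-12,-18,-20],[0,0,38],0.2],
  [[-14.5,-22,-20],[0,0,46],0.2],
  [[-17,-26,-20],[0,0,54],0.2],
  [[-19.5,-30,-20],[0,0,62],0.2],
  [[-22,-34,-20],[0,0,69],0.2],
  [[-24.5,-38,-20],[0,0,75],0.2],
])

```text
clock: 9.1
tool_pos: [0.473, -0.1621, 0.4011]
eef_rot: [0.709, 0.705, -0.001, -0.0]
contact_force: [1.2, 0.5, 0.5]
opening: 0.802
finger_force: 0.0
```

Request:
carry_out([
  [[-4,0,0],[0,0,0],0.2],
  [[-8,0,0],[0,0,0],0.2],
  [[-12,0,0],[0,0,0],0.2],
  [[-16,0,0],[0,0,0],0.2],
  [[-16.5,0,0],[0,0,0],0.2],
  [[-16.5,0,0],[0,0,0],0.2],
])

```text
clock: 9.7
tool_pos: [0.4724, -0.3261, 0.4005]
eef_rot: [0.708, 0.706, -0.001, -0.001]
contact_force: [0.0, 1.1, 0.6]
opening: 0.797
finger_force: 0.0
```

Run:
```python
from h import *
w=snap('wrist','w8');w=snap('wrist','w8');st=r.get_state();print(st['clock'],st['tool_pos'],R.from_quat(st['eef_rot']).as_matrix().round(3).tolist(),st['q'].round(2))
for p in([.532,-.315,.264],[.532,-.315,.192],[.532,-.315,.03]):print(proj(w,p))
```

```text
9.8 [ 0.47349508 -0.32335591  0.40135122] [[-0.002, 1.0, -0.001], [1.0, 0.002, 0.002], [0.002, -0.001, -1.0]] [ 0.63  0.45 -0.19  1.41  0.08  1.3   0.44]
(np.float64(373.1902737156951), np.float64(172.54129323248867))
(np.float64(363.73776575179465), np.float64(163.0663420062309))
(np.float64(351.2848955581328), np.float64(150.58390473535283))
```

View pics/w8.png

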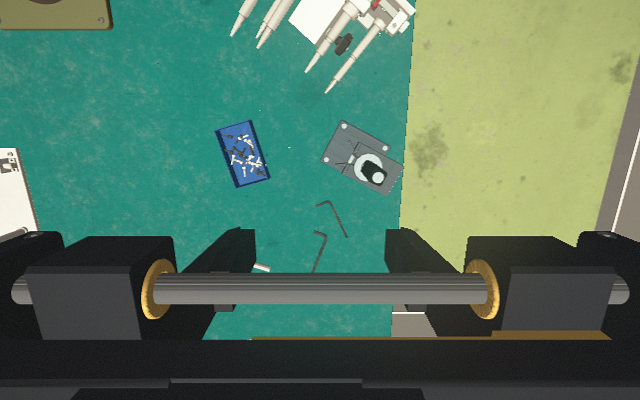

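The wrist view shows the hook handle top at (377,177), its flange ring at (368,167), and the foot corners at (342,121), (320,158) and (403,165). The fork prongs point to the upper left. The blue tray is at (242,155).

Run:
```python
from h import *
w=load('w8');s=snap('scene','s8')
e=np.zeros((600,800,3),np.uint8)
e[:,:420]=cv2.resize(w['image'][115:200,315:410-35+0],(420,600),interpolation=cv2.INTER_CUBIC)[...,::-1] if 0 else cv2.resize(w['image'][112:202,345-30:378+30],(420,405*600//405),interpolation=cv2.INTER_CUBIC)[...,::-1] if 0 else 0
a=cv2.resize(w['image'][110:200,315:410],(440,417),interpolation=cv2.INTER_CUBIC)[...,::-1]
e[:417,:440]=a
b=cv2.resize(s['image'][85:165,340:384],(330,600),interpolation=cv2.INTER_CUBIC)[...,::-1]
e[:,450:780]=b
cv2.imwrite('pics/c8.png',e)
```

```text
(no output)
```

View pics/c8.png

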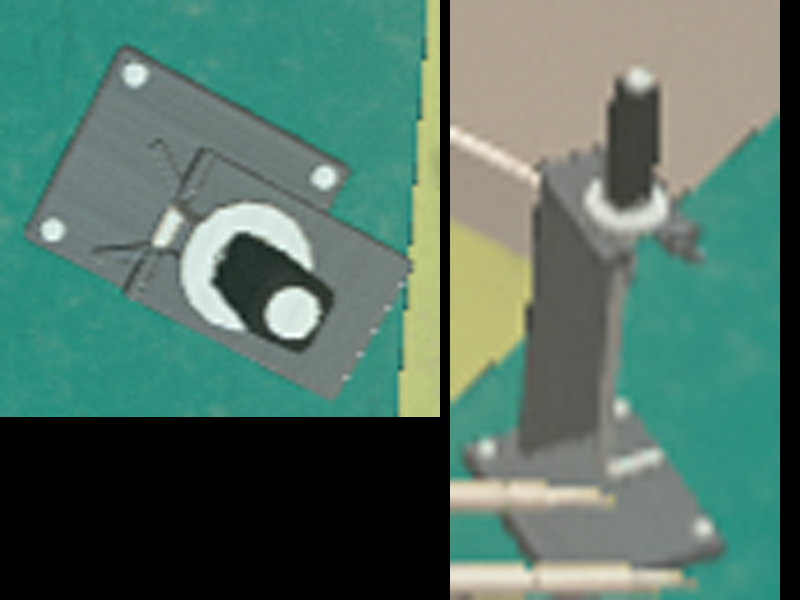

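The fork runs along the image direction (210,112), so its mouth is at the upper left. The toe is a bright bar at about (612,468)→(660,455) in the scene crop and at (180,210)-(158,247) in the wrist crop.

Run:
```python
from h import *
w=load('w8');s=load('s8')
W=lambda x,y,z:onz(w,315+x/4.632,110+y/4.632,z)
S=lambda x,y,z:onz(s,340+(x-450)/7.5,85+y/7.5,z)
print('top w',W(293,312,.264),'flange w',W(247,267,.198));print('top s',S(638,78,.264),'fl s',S(626,205,.198))
c=[W(*p,.192) for p in((200,150),(410,262),(335,398),(125,293))]
for q in c:print(q)
print([np.linalg.norm(c[i]-c[(i+1)%4]) for i in range(4)])
for i,j in((0,1),(3,2),(3,0),(2,1)):
    d=c[j]-c[i];print(np.degrees(np.arctan2(d[1],d[0])))
f=[W(*p,.012) for p in((122,45),(350,165),(25,235))]
for i,j in((0,1),(2,0)):
    d=f[j]-f[i];print('foot',np.linalg.norm(d),np.degrees(np.arctan2(d[1],d[0])))
print('toe s',S(612,467,.027),S(660,455,.027),'toe w',W(182,208,.027),W(157,247,.027))
print(two(w,(315+293/4.632,110+312/4.632),s,(340+188/7.5,85+78/7.5)))
```

```text
top w [ 0.5378669  -0.32038728  0.264     ] flange w [ 0.5374261 -0.3202127  0.198    ]
top s [ 0.53455777 -0.3205934   0.264     ] fl s [ 0.53119674 -0.315709    0.198     ]
[ 0.52357401 -0.28764843  0.192     ]
[ 0.58571684 -0.31963992  0.192     ]
[ 0.56642713 -0.36054125  0.192     ]
[ 0.50310008 -0.32890135  0.192     ]
[np.float64(0.06989410925692889), np.float64(0.045221802106099655), np.float64(0.0707912351978053), np.float64(0.04605416011383706)]
-27.239678014369467
-26.54794682895108
63.60467733735381
64.7507050062299
foot 0.10767794549504833 -26.66813181140958
foot 0.08728140309264797 63.09790059605841
toe s [ 0.5315428 -0.3271282  0.027    ] [ 0.51842213 -0.34838956  0.027     ] toe w [ 0.53826768 -0.32344879  0.027     ] [ 0.52845082 -0.33952496  0.027     ]
(array([ 0.53675673, -0.32129478,  0.26281286]), np.float64(0.0030094049661332604))
```

Request:
carry_out([
  [[0.1,1.5,2],[0,0,-8],0.2],
  [[0.2,3,4],[0,0,-16],0.2],
  [[0.3,4.5,6],[0,0,-24],0.2],
  [[0.3,6,8],[0,0,-32],0.2],
  [[0.3,6.3,9],[0,0,-40],0.2],
  [[0.3,6.3,9],[0,0,-48],0.2],
  [[0.3,6.3,9],[0,0,-56],0.2],
  [[0.3,6.3,9],[0,0,-62],0.2],
  [[0.3,6.3,9],[0,0,-62],0.2],
  [[0.3,6.3,9],[0,0,-62],0.2],
  [[0.3,6.3,9],[0,0,-62],0.2],
])

```text
clock: 10.95
tool_pos: [0.5365, -0.3214, 0.3121]
eef_rot: [0.242, 0.97, -0.0, 0.0]
contact_force: [-0.0, 0.7, 0.4]
opening: 0.798
finger_force: 0.0
```

Run:
```python
from h import *
w=snap('wrist','w9');st=r.get_state();print(st['clock'],st['tool_pos'],R.from_quat(st['eef_rot']).as_matrix().round(3).tolist(),st['q'].round(2))
print(proj(w,[.537,-.3205,.264]),proj(w,[.537,-.3205,.198]))
g=w['image'];hsv=cv2.cvtColor(g,cv2.COLOR_RGB2HSV)
m=((hsv[...,1]<40)&(hsv[...,2]>170)).astype(np.uint8)
n,l,q,c=cv2.connectedComponentsWithStats(m)
for i in range(1,n):
    if q[i,4]>40: print(q[i].tolist(),c[i].round(1),onz(w,*c[i],.264).round(4),onz(w,*c[i],.198).round(4))
```

```text
11.0 [ 0.53642169 -0.32156562  0.31212932] [[-0.883, 0.47, 0.0], [0.47, 0.883, -0.0], [-0.0, -0.0, -1.0]] [ 0.71  0.61 -0.46  1.41  0.28  1.18  1.3 ]
(np.float64(321.0081404867154), np.float64(202.75334018929212)) (np.float64(320.8128478073302), np.float64(184.98772988952612))
[479, 0, 19, 6, 43] [489.8   1. ] [ 0.464  -0.1509  0.264 ] [ 0.4597 -0.1102  0.198 ]
[489, 0, 51, 35, 1025] [511.8  17.2] [ 0.4806 -0.1407  0.264 ] [ 0.4811 -0.0971  0.198 ]
[505, 0, 62, 140, 1525] [535.8  67.8] [ 0.5201 -0.1357  0.264 ] [ 0.5322 -0.0906  0.198 ]
[367, 6, 156, 117, 6664] [461.3  55.8] [ 0.4873 -0.1804  0.264 ] [ 0.4898 -0.1485  0.198 ]
[516, 37, 11, 11, 83] [521.4  42.4] [ 0.499  -0.1397  0.264 ] [ 0.505  -0.0958  0.198 ]
[242, 41, 17, 22, 122] [249.7  50.8] [ 0.4133 -0.3126  0.264 ] [ 0.3943 -0.3191  0.198 ]
[109, 65, 25, 74, 275] [120.3 103.2] [ 0.3985 -0.4166  0.264 ] [ 0.3752 -0.4533  0.198 ]
[53, 78, 21, 21, 337] [63.1 88.2] [ 0.3703 -0.4472  0.264 ] [ 0.3388 -0.4929  0.198 ]
[477, 97, 31, 39, 559] [494.1 119.9] [ 0.5407 -0.1744  0.264 ] [ 0.5588 -0.1407  0.198 ]
[477, 134, 17, 8, 96] [485.1 137.4] [ 0.5499 -0.1848  0.264 ] [ 0.5707 -0.1541  0.198 ]
[0, 159, 30, 38, 398] [ 12.7 175.2] [ 0.402  -0.5263  0.264 ] [ 0.3797 -0.595   0.198 ]
[304, 167, 36, 31, 486] [320.8 179.2] [ 0.5197 -0.3115  0.264 ] [ 0.5316 -0.3176  0.198 ]
[36, 188, 25, 45, 85] [ 47.4 210.1] [ 0.4373 -0.5217  0.264 ] [ 0.4253 -0.5891  0.198 ]
[314, 196, 16, 15, 178] [321.6 202.8] [ 0.5373 -0.3201  0.264 ] [ 0.5544 -0.3287  0.198 ]
[210, 324, 13, 16, 48] [215.5 332.2] [ 0.6014 -0.4651  0.264 ] [ 0.6371 -0.516   0.198 ]
```

Request:
carry_out([
  [[0,0.15,3],[0,0,0],0.3],
  [[0,0.15,6],[0,0,0],0.3],
  [[0,0.15,8.5],[0,0,0],0.3],
  [[0,0.15,10],[0,0,0],0.3],
  [[0,0.15,10.6],[0,0,0],0.3],
  [[0,0.15,10.6],[0,0,0],0.3],
  [[0,0.15,10.6],[0,0,0],0.7],
  [[0,0.15,10.6],[0,0,0],1],
  [[0,0.15,10.6],[0,0,0],1],
  [[0,0.15,10.6],[0,0,0],1],
  [[0,0.15,10.6],[0,0,0],1],
], newtons=30)

```text
clock: 12.1
tool_pos: [0.5371, -0.3208, 0.2062]
eef_rot: [0.242, 0.97, -0.0, 0.0]
contact_force: [0.4, -0.3, 0.4]
opening: 0.273
finger_force: 0.0
```

Run:
```python
from h import *
st=r.get_state();print(st['clock'],st['tool_pos'],st['eef_rot'],st['opening'],st['finger_force'],st['contact_force'])
```

```text
12.1 [ 0.53709211 -0.32081398  0.20621578] [ 2.41973183e-01  9.70282901e-01 -6.71056778e-05  2.58608925e-04] 0.27308113080404395 0.0 [ 0.38987117 -0.34609282  0.43295967]
```

Still closing (24 mm); I'll let it finish.

Request:
carry_out([
  [[0,0,0],[0,0,0],1],
  [[0,0,0],[0,0,0],1],
  [[0,0,0],[0,0,0],1],
], newtons=30)

```text
clock: 12.4
tool_pos: [0.5372, -0.3207, 0.2061]
eef_rot: [0.242, 0.97, 0.0, 0.0]
contact_force: [0.4, 0.5, 2.0]
opening: 0.197
finger_force: 29.8
```

Request:
carry_out([
  [[0,0,0],[0,0,0],1],
  [[0,0,-0.7],[0,0,0],1],
  [[0,0,-1.4],[0,0,0],1],
  [[0,0,-1.4],[0,0,0],1],
  [[1.5,0,-1.4],[0,0,0],1],
  [[3.5,0,-1.4],[0,0,0],1],
  [[5.5,0,-1.4],[0,0,0],1],
  [[7.5,0,-1.4],[0,0,0],1],
  [[9.5,0,-1.4],[0,0,0],1],
  [[10,0,-3],[0,0,0],1],
  [[10,0,-6],[0,0,0],1],
  [[10,0,-10],[0,0,0],1],
], newtons=60)

```text
clock: 13.6
tool_pos: [0.4471, -0.2733, 0.3057]
eef_rot: [0.242, 0.97, 0.0, -0.002]
contact_force: [1.1, -0.4, -1.8]
opening: 0.197
finger_force: 59.8
```

```bash
cat >> h.py <<'E'
S=np.array([.4546,.2486,0]);ya=np.radians(74.5)
ex=np.array([np.cos(ya),np.sin(ya),0]);ey=np.array([-ex[1],ex[0],0]);ez=np.array([0,0,1.])
def target(a,b,z,th,L=.179):   # toe mid at stud + a*ex + b*ey, height z, tilt th deg
    t=np.radians(th);zt=-np.cos(t)*ez+np.sin(t)*ex;yt=-ey;xt=np.cross(yt,zt)
    return S+a*ex+b*ey+z*ez-L*zt+.019*yt, np.c_[xt,yt,zt]
def rel(p,M,p0,M0):
    return np.round(M0.T@(p-p0)*100,2), np.round(np.degrees(R.from_matrix(M0.T@M).as_rotvec()),1)
E
python3 - <<'E'
from h import *
st=r.get_state();p0=st['tool_pos'];M0=R.from_quat(st['eef_rot']).as_matrix()
for th in(40,45,50):
    for a,b,bk in((.011,-.028,.0),(.011,-.028,.12)):
        p,M=target(a,b,.065,th);p=p-bk*M[:,2];print(th,bk,p.round(3),'toe',(p+.179*M[:,2]).round(3))
up=target(0,0,0,0)[1]
q=np.array([.43,-.02,.47]);print(rel(q,up,p0,M0))
p,M=target(.011,-.028,.065,45);p=p-.12*M[:,2];print(rel(p,M,q,up))
E
```

```text
40 0.0 [0.472 0.136 0.202] toe [0.503 0.247 0.065]
40 0.12 [0.451 0.061 0.294] toe [0.482 0.172 0.157]
45 0.0 [0.469 0.125 0.192] toe [0.503 0.247 0.065]
45 0.12 [0.446 0.043 0.276] toe [0.48  0.165 0.15 ]
50 0.0 [0.466 0.115 0.18 ] toe [0.503 0.247 0.065]
50 0.12 [0.442 0.026 0.257] toe [0.478 0.158 0.142]
(array([ 13.46,  21.56, -16.37]), array([-0.2, -0.2, 77.5]))
(array([ 6.5 , -0.11, 19.36]), array([ 0., 45., -0.]))
```

Request:
carry_out([
  [[0,0,-4.5],[0,0,0],1],
  [[0,0,-9],[0,0,5],1],
  [[0,0,-13],[0,0,12],1],
  [[1,1.5,-16.4],[0,0,20],1],
  [[3,4,-16.4],[0,0,28],1],
  [[5,7,-16.4],[0,0,36],1],
  [[7,10,-16.4],[0,0,44],1],
  [[9,13,-16.4],[0,0,52],1],
  [[10.5,16,-16.4],[0,0,60],1],
  [[12,18.5,-16.4],[0,0,68],1],
  [[13,20.5,-16.4],[0,0,75],1],
  [[13.5,21.6,-16.4],[0,0,77.5],1],
])

```text
clock: 14.8
tool_pos: [0.4303, -0.0171, 0.4702]
eef_rot: [0.796, 0.605, 0.0, -0.0]
contact_force: [-0.5, -0.7, -0.6]
opening: 0.199
finger_force: 59.8
```

Run:
```python
from h import *
st=r.get_state();print(st['clock'],st['tool_pos'],st['eef_rot'],st['q'].round(2),st['opening'])
```

```text
14.8 [ 0.43034087 -0.01712708  0.47019802] [ 7.95911230e-01  6.05413256e-01  3.09267120e-04 -8.47776291e-05] [ 0.25  0.18 -0.39  1.61  0.07  1.36 -0.43] 0.19873530836264214
```

Request:
carry_out([
  [[0,0,0],[0,7.5,0],1],
  [[0,0,0],[0,15,0],1],
  [[0,0,0],[0,22.5,0],1],
  [[0,0,0],[0,30,0],1],
  [[0,0,0],[0,37.5,0],1],
  [[0,0,0],[0,45,0],1],
  [[0,0,0],[0,45,0],1],
  [[0,0,0],[0,45,0],1],
])

```text
clock: 15.6
tool_pos: [0.4308, -0.0198, 0.4698]
eef_rot: [0.736, 0.559, 0.304, -0.231]
contact_force: [0.5, 0.2, -1.5]
opening: 0.199
finger_force: 59.8
```

Run:
```python
from h import *
st=r.get_state();p0=st['tool_pos'];M0=R.from_quat(st['eef_rot']).as_matrix();print(st['clock'],p0,M0.round(3).tolist(),st['q'].round(2),st['opening'])
p,M=target(.011,-.028,.065,45);p=p-.12*M[:,2];print(rel(p,M,p0,M0))
```

```text
15.6 [ 0.43078998 -0.01979029  0.46977613] [[0.19, 0.964, 0.188], [0.683, -0.267, 0.68], [0.705, -0.001, -0.709]] [ 0.78  0.27 -0.35  1.8  -0.7   1.31  0.44] 0.1988069250020466
(array([-9.06, -0.16, 18.26]), array([-0. ,  0.1, -0. ]))
```

Request:
carry_out([
  [[-1.5,0,3],[0,0,0],1],
  [[-3,0,6],[0,0,0],1],
  [[-4.5,-0.1,9],[0,0,0],1],
  [[-6,-0.1,12],[0,0,0],1],
  [[-7.5,-0.2,15],[0,0,0],1],
  [[-9,-0.2,18],[0,0,0],1],
  [[-9,-0.2,18.3],[0,0,0],1],
  [[-9,-0.2,18.3],[0,0,0],1],
  [[-9,-0.2,18.3],[0,0,0],1],
])

```text
clock: 16.5
tool_pos: [0.4479, 0.0442, 0.2786]
eef_rot: [0.735, 0.56, 0.305, -0.23]
contact_force: [0.1, -0.1, -1.7]
opening: 0.2
finger_force: 59.8
```

Run:
```python
from h import *
w=snap('wrist','w10');s=snap('scene','s10');d=snap('side','d10')
st=r.get_state();p0=st['tool_pos'];M0=R.from_quat(st['eef_rot']).as_matrix();print(st['clock'],p0,M0.round(3).tolist(),st['q'].round(2),st['opening'])
toe=p0+.179*M0[:,2];rod=toe;tip=toe-.03*M0[:,1]
for n,x in(('w',w),('s',s),('d',d)):print(n,'rodend',proj(x,rod),'tip',proj(x,tip),'ball',proj(x,S+.083*ez))
e=np.zeros((600,800,3),np.uint8)
e[:400,:640]=w['image'][...,::-1]
e[300:600,400:]=cv2.resize(s['image'][215:290,250:350],(400,300),interpolation=cv2.INTER_CUBIC)[...,::-1]
e[400:600,0:400]=cv2.resize(d['image'][190:260,230:370],(400,200),interpolation=cv2.INTER_CUBIC)[...,::-1]
cv2.imwrite('pics/c10.png',e)
```

```text
16.65 [0.44744656 0.04362766 0.27803153] [[0.187, 0.963, 0.191], [0.683, -0.268, 0.68], [0.706, 0.003, -0.708]] [ 0.68  0.53 -0.46  2.16 -0.91  0.74  0.78] 0.20261409982273157
w rodend (np.float64(319.7134608488955), np.float64(174.34330510649286)) tip (np.float64(295.72953197860875), np.float64(174.2772774291242)) ball (np.float64(289.0564646124864), np.float64(160.48157843137665))
s rodend (np.float64(279.35553497317574), np.float64(216.89842256635774)) tip (np.float64(285.021883371731), np.float64(223.66374411497515)) ball (np.float64(268.5322116946083), np.float64(253.4770551461807))
d rodend (np.float64(292.1719661220615), np.float64(199.7318576882438)) tip (np.float64(292.2982719290612), np.float64(203.62073127130822)) ball (np.float64(271.27802690611634), np.float64(224.69689550568182))
```

View pics/c10.png

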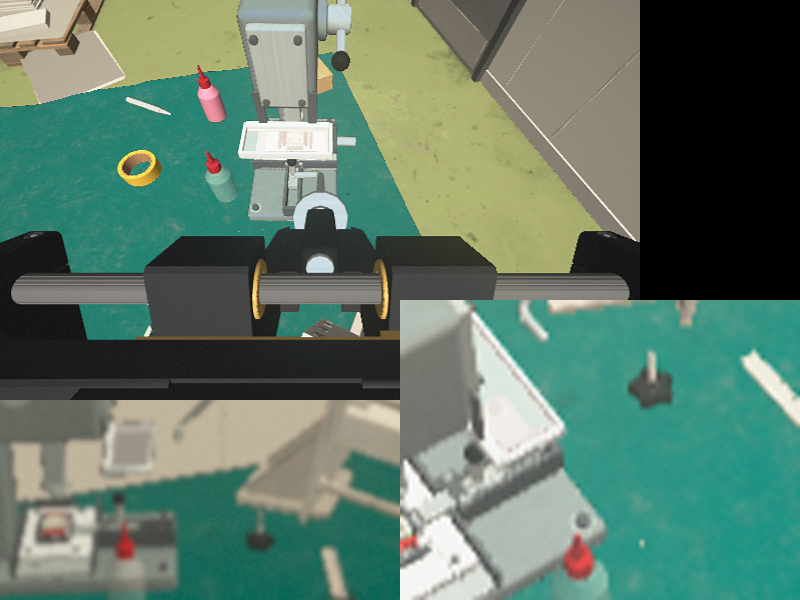

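The wrist view shows the toe from (297,175) to (320,175), as predicted, and the stud ball at about (291,162). The rod is lined up to the right of the stud, and the moved oil bottle stands upright at (220,178).

Run:
```python
from h import *
w=load('w10');g=w['image'].max(2)[150:200,275:330]
for y in range(8,30,1):print(y+150,' '.join('%3d'%v for v in g[y,6:50]))
```

```text
158 244 243 245 236 234 236 240 244 243 242 244 244 244 246 244 241 239 236 236 235 235 234 234 235 235 234 232 233 232 231 231 231 232 231 231 233 233 233 233 234 234 232 232 233
159 255 255 255 255 255 226 113  78  84  84  86  85  81  81  76 150 174 161 212 226 224 222 223 223 223 248 255 255 255 255 255 255 255 255 255 232 210 212 215 216 219 220 221 228
160 147 142 143 142 146 124  82  67  67  74  76  70  69  66  60 110 206 191 181 158 146 205 196 174 172 173 173 173 170 168 169 169 168 164 166 163 160 158 156 154 194 209 203 203
161 120 122 120 113 109  94  74  68  69  78  81  77  78  70  66  80 142 152 122 114 102  87  93 115 122 123 124 120 123 122 120 120 123 123 126 123 123 124 122 121 124 125 123 124
162 109 109  97 110 155 142  85  64  71  73  78  78  72  73  67  93 116 118 148 188 181 135 132 125 118 117 117 120 120 121 120 120 122 123 125 125 121 126 125 126 125 126 125 126
163 110 107  94 112 199 229 141  63  71  73  72  70  71  70  66 108 122 156 203 225 232 164 107 107 112 114 113 112 115 111 113 113 111 110 112 109 112 111 112 112 111 111 111 113
164 108 107 103 115 
[... 2159 characters left out ...]
 136 127 101  90 175 222 226 227 228 204 209 215 215 215 215 217 216 217 215 217 218 215 217 220 218 219 219 220 216 215 215 191 137 107 111 116 109 107 111 161
177 174 170 179 162 135 125  91 124 208 209 207 227 231 188 169 202 193 201 209 207 206 202 201 183 174 171 170 173 170 167 168 165 162 160 163 184 140 106 112 110 108 104  99 159
178 173 173 178 145 125 129  90 136 205 219 215 202 177 204 221 226 190 131 118 127  93 125 167 175 173 174 173 173 172 173 175 172 174 171 174 174 131 105 114 113 110 106 101 155
179 176 176 178 151 130 128  85 133 206 218 215 215 217 221 222 226 184 122 119 127  84 123 169 176 177 173 174 174 173 174 172 173 172 172 173 178 132 105 115 115 110 106  98 160
```

Request:
carry_out([
  [[0,0,1.5],[0,0,0],1],
  [[0,0,3],[0,0,0],1],
  [[0,0,4.5],[0,0,0],1],
  [[0,0,6],[0,0,0],1],
  [[0,0,6],[0,0,0],1],
  [[0,0,6],[0,0,0],1],
])

```text
clock: 17.25
tool_pos: [0.4582, 0.0846, 0.2349]
eef_rot: [0.736, 0.559, 0.305, -0.231]
contact_force: [0.1, -0.8, -2.0]
opening: 0.199
finger_force: 59.8
```

```bash
cat > chk.py <<'E'
from h import *
import sys
w=snap('wrist','wc');st=r.get_state();p0=st['tool_pos'];M0=R.from_quat(st['eef_rot']).as_matrix()
print(st['clock'],p0.round(4),M0[:,2].round(3),st['q'].round(2),st['opening'],st['contact_force'].round(1))
a,b,z,th=map(float,sys.argv[1:5]);print('to go',rel(*target(a,b,z,th),p0,M0))
toe=p0+.179*M0[:,2]-.019*M0[:,1]-S;print('toe own rel stud',toe@ex,toe@ey,toe[2])
for n,x in(('rodend',p0+.179*M0[:,2]),('tip',p0+.179*M0[:,2]-.03*M0[:,1]),('ball',S+.083*ez)):print(n,np.round(proj(w,x),1))
E
python3 chk.py .011 -.028 .065 45
```

```text
17.3 [0.4583 0.0843 0.2349] [ 0.19   0.681 -0.707] [ 0.7   0.65 -0.66  2.22 -0.98  0.49  0.79] 0.19868437459420646 [ 0.2  0.4 -2.4]
to go (array([-0.11, -0.06,  6.02]), array([ 0.1,  0. , -0. ]))
toe own rel stud -0.030795278617229534 -0.028804838326909218 0.1082599319370733
rodend [320.1 173.9]
tip [296.1 173.8]
ball [285.4 165.8]
```

Request:
carry_out([
  [[0,0.5,0],[0,0,0],1],
  [[0,0.6,1],[0,0,0],1],
  [[0,0.6,2],[0,0,0],1],
  [[0,0.6,3],[0,0,0],1],
  [[0,0.6,3],[0,0,0],1],
  [[0,0.6,3],[0,0,0],1],
])

```text
clock: 17.9
tool_pos: [0.4698, 0.1035, 0.2135]
eef_rot: [0.736, 0.559, 0.305, -0.231]
contact_force: [1.3, -0.5, -2.0]
opening: 0.196
finger_force: 59.8
```

```bash
python3 chk.py .011 -.034 .065 45
```

```text
17.95 [0.4697 0.1033 0.2135] [ 0.19   0.681 -0.708] [ 0.7   0.73 -0.76  2.22 -0.98  0.36  0.77] 0.20155059997608749 [-0.6  0.4 -1.9]
to go (array([-0.11, -0.05,  2.99]), array([ 0.1,  0. , -0. ]))
toe own rel stud -0.009421614635629582 -0.034615810304389004 0.08682528588156221
rodend [319.9 173.7]
tip [295.9 173.7]
ball [278.  169.3]
```

Request:
carry_out([
  [[-0.1,0,1],[0,0,0],1],
  [[-0.1,0,2],[0,0,0],1],
  [[-0.1,0,3],[0,0,0],1],
  [[-0.1,0,3],[0,0,0],1],
  [[-0.1,0,3],[0,0,0],1],
])

```text
clock: 18.45
tool_pos: [0.475, 0.1233, 0.1915]
eef_rot: [0.736, 0.559, 0.305, -0.231]
contact_force: [0.2, 0.1, -1.2]
opening: 0.198
finger_force: 59.8
```

```bash
python3 chk.py .011 -.034 .065 45
python3 - <<'E'
from h import *
w=load('wc');g=w['image'].max(2)
for y in range(156,192,1):print(y,' '.join('%3d'%v for v in g[y,256:324:2]))
E
```

```text
18.5 [0.475  0.1231 0.1916] [ 0.19   0.681 -0.708] [ 0.7   0.81 -0.86  2.24 -0.98  0.22  0.76] 0.19621453114098325 [ 0.4 -0.7 -1.5]
to go (array([-0.01, -0.02, -0.01]), array([ 0.,  0., -0.]))
toe own rel stud 0.011080224732161567 -0.03437952071381089 0.06490327420692044
rodend [320.  173.7]
tip [296.  173.7]
ball [274.6 172.7]
156 250 250 251 251 251 251 250 251 251 229 225 225 225 225 226 224 225 225 225 223 251 250 250 251 251 251 250 250 250 250 250 250 250 250
157 250 250 250 250 250 250 250 250 250 248 246 240 238 237 238 237 237 238 239 236 250 250 250 250 250 250 250 250 250 250 250 251 250 250
158 250 250 250 250 251 250 250 250 249 250 250 251 251 251 251 251 251 251 251 250 250 249 250 250 250 250 250 250 250 250 250 251 250 250
159 251 252 251 252 251 251 251 252 252 252 252 246 242 244 245 243 242 248 250 249 250 250 249 249 249 249 248 248 248 248 234 242 248 248
160 251 251 251 251 251 251 251 251 251 251 251 244 244 244 244 245 245 248 251 250 251 251 251 251 251 251 251 251 251 244 228 227 251 250
161 251 251 251 251 252 251 251 251 251 251 251 244 245 244 244 244 24
[... 3569 characters left out ...]

187 173 172 174 173 176 176 174 164 124  94 156 168 192 170 116 229 133 130  97 102 174 173 174 169 173 176 174 174 174 175 152 111 113 108
188 174 176 174 176 175 174 174 166 129  90 223 167 187 175 125 230 116 129  93 128 173 173 171 171 173 176 174 171 171 173 144 111 112 106
189 174 174 172 173 173 175 176 147 126  87 233 174 187 177 131 232 125 124  92 126 171 171 172 173 174 177 174 171 171 176 141 111 115 107
190 175 175 174 173 176 174 174 140 127  82 213 166 181 179 171 229 107 127  88 128 173 172 173 171 175 176 175 172 174 178 142 110 112 107
191 174 173 176 171 172 175 176 140 123  85 210 206 177 178 220 214 118 125  93 127 173 171 171 173 175 176 176 174 148 120 109 110 111 110
```

Request:
carry_out([
  [[0.2,0,0.2],[0,0,0],1],
  [[0.2,-0.5,0.2],[0,0,0],1],
  [[0.2,-1,0.2],[0,0,0],1],
  [[0.2,-1.4,0.2],[0,0,0],1],
  [[0.2,-1.4,0.2],[0,0,0],1],
])

```text
clock: 19.0
tool_pos: [0.4609, 0.1304, 0.1913]
eef_rot: [0.735, 0.559, 0.304, -0.232]
contact_force: [0.1, -0.2, -1.4]
opening: 0.199
finger_force: 59.8
```

Request:
carry_out([
  [[0,-0.4,0],[0,0,0],1],
  [[0,-0.8,0],[0,0,0],1],
  [[0,-1.2,0],[0,0,0],1],
  [[0,-1.4,0],[0,0,0],1],
  [[0,-1.4,0],[0,0,0],1],
])

```text
clock: 19.5
tool_pos: [0.4481, 0.134, 0.1913]
eef_rot: [0.735, 0.559, 0.305, -0.232]
contact_force: [-0.2, -0.0, -3.0]
opening: 0.201
finger_force: 59.8
```

```bash
python3 chk.py -.03 -.006 .065 45
python3 - <<'E'
from h import *
w=load('wc');g=w['image'].max(2)
for y in range(170,186,1):print(y,' '.join('%3d'%v for v in g[y,264:340:2]))
E
```

```text
19.55 [0.4485 0.1339 0.1913] [ 0.189  0.682 -0.707] [ 0.75  0.85 -0.99  2.31 -0.98  0.1   0.74] 0.19744265883131842 [-0.6 -0.4 -1.8]
to go (array([-3.13,  0.02, -3.16]), array([-0., -0., -0.]))
toe own rel stud 0.014471371119452887 -0.00573995880225898 0.06477691024141806
rodend [320.2 173.6]
tip [296.2 173.6]
ball [299.1 174.9]
170 233 234 234 234 234 234 234 234 234 234 235 234 235 235 236 234 236 235 235 235 236 235 236 236 235 235 236 236 235 236 236 236 237 236 235 237 238 238
171 234 236 235 235 236 236 236 237 236 235 237 236 237 236 236 238 237 236 238 237 237 237 237 237 237 237 237 239 238 237 238 237 238 238 237 236 237 237
172 235 236 234 235 235 235 235 237 236 236 237 237 238 238 237 237 238 238 238 239 239 239 239 238 239 240 238 237 239 239 239 240 239 239 240 239 238 238
173 228 228 228 228 229 228 228 229 229 229 230 230 230 231 232 230 230 231 231 231 231 233 230 232 232 232 233 232 233 232 234 234 233 232 233 234 233 233
174 232 233 232 231 230 231 231 230 232 231 231 231 232 233 231 231 234 232 231 232 231 232 231 231 230 231 231 230 230 231 231 230 230 230 230 2
[... 1026 characters left out ...]
  76  73  87 130 130 130 130 131 117 119 113 109 111 109 109 110 110 108 108
182 195 197 197 198 196 201 201 201 203 203 204 204 204 204 138 136 140 132 151  83 115 152 117 121 122 121 118 117 122 114 136 152 152 152 150 152 153 150
183 195 195 195 195 197 200 199 199 199 200 198 198 199 199 198 134 130 137 171 189 189 150 215 162 133 127 161 112 118 113 154 197 198 195 195 194 194 192
184 177 179 179 177 154 138 136 138 141 141 181 181 180 183 189 126 126 143 167 185 187 148 215 171 128 127 157 115 117 111 148 187 187 183 183 226 223 220
185 176 177 175 177 175 175 175 176 176 175 176 174 175 176 180 126 126 137 167 185 184 151 216 152 128 127 151 117 118 113 145 181 178 176 176 178 177 176
```

Request:
carry_out([
  [[-0.2,0,-0.2],[0,0,0],1],
  [[-0.4,0,-0.4],[0,0,0],1],
  [[-0.6,0,-0.6],[0,0,0],1],
  [[-0.8,0,-0.8],[0,0,0],1],
  [[-1,0,-1],[0,0,0],1],
  [[-1.1,0,-1.1],[0,0,0],1],
])

```text
clock: 20.15
tool_pos: [0.4445, 0.12, 0.1922]
eef_rot: [0.735, 0.56, 0.305, -0.233]
contact_force: [1.4, 6.6, -4.7]
opening: 0.199
finger_force: 59.9
```

```bash
cat > ball.py <<'E'
from h import *
s=snap('scene','sb');d=snap('side','db')
for n,x in(('s',s),('d',d)):
    u,v=map(int,proj(x,S-.015*ex+.083*ez)); g=x['image'].max(2)[v-14:v+15,u-16:u+25]
    n_,l,q,c=cv2.connectedComponentsWithStats((g<70).astype(np.uint8))
    print(n,[(q[i,4],(c[i]+[u-16,v-14]).round(1).tolist()) for i in range(1,n_) if 6<q[i,4]<120])
    for k in(0,.015,.03):print(np.round(proj(x,S-k*ex+.083*ez),1),end=' ')
    print()
E
python3 chk.py -.03 -.006 .065 45; python3 ball.py
```

```text
20.2 [0.4445 0.1199 0.1922] [ 0.188  0.683 -0.705] [ 0.77  0.83 -0.96  2.31 -0.96  0.14  0.75] 0.19142693299123734 [ 0.8  5.7 -3.7]
to go (array([-2.15,  0.03, -2.07]), array([-0.1, -0.1,  0.1]))
toe own rel stud 0.00010759706449473341 -0.0054406114380011516 0.06589680809098712
rodend [319.9 173.7]
tip [295.9 173.7]
ball [299.5 165.6]
s []
[268.5 253.5] [272.9 251. ] [277.2 248.5] 
d []
[271.3 224.7] [275.7 224.6] [280.2 224.4]
```

Request:
carry_out([
  [[-0.15,0,-0.15],[0,0,0],1],
  [[-0.3,0,-0.3],[0,0,0],1],
  [[-0.45,0,-0.45],[0,0,0],1],
  [[-0.6,0,-0.6],[0,0,0],1],
  [[-0.75,0,-0.75],[0,0,0],1],
  [[-0.9,0,-0.9],[0,0,0],1],
  [[-1.05,0,-1.05],[0,0,0],1],
  [[-1.2,0,-1.2],[0,0,0],1],
  [[-1.2,0,-1.2],[0,0,0],1],
])

```text
clock: 21.2
tool_pos: [0.4399, 0.1026, 0.1916]
eef_rot: [0.735, 0.559, 0.305, -0.232]
contact_force: [1.4, 3.6, -0.7]
opening: 0.199
finger_force: 59.9
```

```bash
sed -i 's/g<70/g<95/' ball.py; python3 chk.py -.03 -.006 .065 45; python3 ball.py
```

```text
21.25 [0.4398 0.1027 0.1916] [ 0.189  0.682 -0.707] [ 0.8   0.82 -0.93  2.31 -0.93  0.19  0.75] 0.19691332641735781 [ 0.4  3.  -0.3]
to go (array([-0.85,  0.02, -0.85]), array([-0., -0.,  0.]))
toe own rel stud -0.0179213215528291 -0.005734521491790423 0.06504702298715329
rodend [319.8 173.6]
tip [295.8 173.5]
ball [299.7 153.2]
s [(np.int32(11), [268.4, 244.3]), (np.int32(46), [281.8, 259.4])]
[268.5 253.5] [272.9 251. ] [277.2 248.5] 
d [(np.int32(17), [277.9, 223.6]), (np.int32(69), [284.8, 235.9]), (np.int32(26), [267.3, 236.8])]
[271.3 224.7] [275.7 224.6] [280.2 224.4]
```

Request:
carry_out([
  [[-0.1,0,-0.1],[0,0,0],1],
  [[-0.2,0,-0.2],[0,0,0],1],
  [[-0.3,0,-0.3],[0,0,0],1],
  [[-0.3,0,-0.3],[0,0,0],1],
])

```text
clock: 21.75
tool_pos: [0.4387, 0.0982, 0.1912]
eef_rot: [0.736, 0.559, 0.305, -0.232]
contact_force: [0.6, 1.8, 0.0]
opening: 0.2
finger_force: 59.9
```

```bash
python3 chk.py -.03 -.006 .065 45|head -1; python3 ball.py
python3 - <<'E'
from h import *
w=load('wc');g=w['image'].max(2)
for y in range(146,184,2):print(y,' '.join('%3d'%v for v in g[y,270:334:2]))
E
```

```text
21.8 [0.4387 0.0983 0.1913] [ 0.189  0.681 -0.707] [ 0.81  0.82 -0.92  2.31 -0.93  0.2   0.76] 0.19749005029481911 [0.3 2.9 1.1]
s [(np.int32(11), [268.4, 244.3]), (np.int32(22), [285.9, 257.1]), (np.int32(9), [276.9, 262.4])]
[268.5 253.5] [272.9 251. ] [277.2 248.5] 
d [(np.int32(19), [279.2, 223.8]), (np.int32(67), [284.8, 235.9]), (np.int32(28), [267.0, 236.6])]
[271.3 224.7] [275.7 224.6] [280.2 224.4] 
146 249 249 249 249 250 250 249 250 251 182 224 221 222 222 223 223 225 223 223 222 223 223 223 225 224 225 226 224 225 224 226 224
148 251 251 252 251 251 251 251 251 253 163 228 226 226 225 225 224 224 224 224 224 224 226 224 225 225 225 224 225 224 225 223 223
150 167 164 166 166 158 206 205 207 207 117 167 166 195 156 147 228 226 225 225 224 227 170 167 184 184 182 181 180 180 180 179 178
152 133 136 137 137 136 135 129 128 129 128 129 124 121 147 137 149 149 148 150 148 145 129 123 117 130 127 129 128 129 128 129 130
154 111 112 114 113 115 113 115 114 115 118 115 117 200 225 179 125 126 126 126 128 140 219 230 129 115 116 117 121 118 117 116 116
156 111 112 110 111 109 112 
[... 1119 characters left out ...]
 207 187 113 118 112 162 176 175 174 174
174 177 177 176 176 176 175 178 179 178 177 176 181 125 128  73  66  67  66 137 227 160 127  89 181 111 119 113 159 174 173 175 174
176 177 177 178 177 177 176 178 180 177 178 180 182 127 125 145 175 192 177 154 226 141 130  96 182 111 120 110 159 172 174 175 172
178 176 176 174 177 179 178 177 175 176 179 179 180 131 109 159 170 187 178 144 225 125 131  97 162 113 118 109 138 175 173 171 173
180 175 175 175 174 179 179 178 174 174 177 176 152 125 107 191 165 184 179 143 225 138 127  95 164 113 119 110 141 176 174 171 172
182 177 176 177 178 179 176 177 176 173 174 176 151 129  97 205 166 185 180 137 228 122 129  93 151 114 120 108 119 176 172 174 171
```

Request:
carry_out([
  [[-0.1,0,-0.1],[0,0,0],1],
  [[-0.2,0,-0.2],[0,0,0],1],
  [[-0.2,0,-0.2],[0,0,0],1],
  [[-0.2,0,-0.2],[0,0,0],1],
])

```text
clock: 22.3
tool_pos: [0.4379, 0.0959, 0.1913]
eef_rot: [0.735, 0.559, 0.305, -0.232]
contact_force: [1.0, 4.6, -2.7]
opening: 0.197
finger_force: 59.9
```

```bash
python3 chk.py -.03 -.006 .065 45; python3 ball.py
```

```text
22.35 [0.4379 0.0959 0.1913] [ 0.189  0.682 -0.707] [ 0.81  0.81 -0.91  2.31 -0.92  0.21  0.76] 0.1967913868027192 [ 0.9  4.1 -2. ]
to go (array([-0.33,  0.03, -0.37]), array([-0., -0.,  0.]))
toe own rel stud -0.02505679561785873 -0.005645389537042088 0.06476219368771194
rodend [319.8 173.6]
tip [295.8 173.6]
ball [300.  148.5]
s [(np.int32(11), [268.4, 244.3]), (np.int32(37), [283.6, 258.4])]
[268.5 253.5] [272.9 251. ] [277.2 248.5] 
d [(np.int32(17), [279.9, 223.6]), (np.int32(63), [284.7, 236.1]), (np.int32(28), [267.0, 236.6])]
[271.3 224.7] [275.7 224.6] [280.2 224.4]
```

Request:
carry_out([
  [[-0.1,0,-0.1],[0,0,0],1],
  [[-0.2,0,-0.2],[0,0,0],1],
  [[-0.2,0,-0.2],[0,0,0],1],
  [[-0.2,0,-0.2],[0,0,0],1],
])

```text
clock: 22.85
tool_pos: [0.4372, 0.0932, 0.1915]
eef_rot: [0.735, 0.559, 0.305, -0.232]
contact_force: [1.5, 3.5, -1.8]
opening: 0.2
finger_force: 60.0
```

```bash
python3 chk.py -.03 -.006 .065 45; python3 ball.py
```

```text
22.9 [0.4372 0.0932 0.1915] [ 0.189  0.682 -0.707] [ 0.82  0.81 -0.91  2.31 -0.92  0.21  0.76] 0.202080394257317 [ 1.8  5.  -2.1]
to go (array([-0.15,  0.03, -0.16]), array([-0., -0.,  0.]))
toe own rel stud -0.027756285199945642 -0.005693663645068198 0.06495211770266036
rodend [319.8 173.6]
tip [295.8 173.6]
ball [300.  146.9]
s [(np.int32(11), [268.4, 244.3]), (np.int32(31), [283.6, 258.3])]
[268.5 253.5] [272.9 251. ] [277.2 248.5] 
d [(np.int32(17), [279.9, 223.6]), (np.int32(62), [284.6, 236.1]), (np.int32(28), [267.0, 236.6])]
[271.3 224.7] [275.7 224.6] [280.2 224.4]
```

Run:
```python
from h import *
w=load('wc');g=w['image'].max(2)
for y in range(160,184,2):print(y,' '.join('%3d'%v for v in g[y,280:334:2]))
o=S+.04*ex
for f in('scene0','sb','side0','db'):
    x=load(f);
    for y in(.05,.07,.09,.11,.125,.132,.14,.15):
        u,v=np.round(proj(x,o+.035*ex+y*ey+.042*ez)).astype(int);print(f,y,x['image'][v,u],end=' ')
    print()
```

```text
160 181 182 174 181 166 174 138 108 128  90 206 163 212 225 222 173 131 110 174 182 180 184 186 190 193 196 198
162 177 176 178 177 178 177 180 146 132  77  73  74  68 121 228 167 129 111 170 177 174 175 175 178 175 175 177
164 176 176 179 180 179 176 179 135 100  75  74  76  75  71 165 184 149 145 152 146 170 175 175 174 176 177 173
166 175 177 174 176 176 178 179 210  95  73  76  86  75  75  80 231 228 224 222 144 122 114 173 177 180 174 175
168 178 175 176 177 174 177 177 202  91  70  74  82  75  71  74 223 222 219 190 119 123 114 162 179 176 173 172
170 176 176 176 179 177 175 178 136 104  70  72  76  76  70 155 148 134 136 163 112 122 114 163 177 175 174 171
172 179 179 177 178 179 178 179 125 132  82  66  68  63  81 227 141 130  95 181 116 121 116 138 174 176 174 173
174 179 176 175 175 176 179 180 130 129 118 173 193 181 145 226 148 128  93 181 111 121 113 138 172 172 173 174
176 179 178 175 175 177 178 180 123 129 191 165 188 179 131 225 151 130  90 180 112 122 112 144 176 175 172 170
178 178 176 175 174 177 176 176 127 121 208 160 186 184 137 225 155 126  90 163 111 119 111 
[... 314 characters left out ...]
25 114] scene0 0.11 [113 159 144] scene0 0.125 [ 92 147 134] scene0 0.132 [ 93 151 136] scene0 0.14 [102 151 137] scene0 0.15 [ 86 146 132] 
sb 0.05 [223  80  80] sb 0.07 [240 236 224] sb 0.09 [221  93  90] sb 0.11 [236 237 232] sb 0.125 [244 244 242] sb 0.132 [198 201 192] sb 0.14 [ 87 153 137] sb 0.15 [ 55 148 132] 
side0 0.05 [147  46  43] side0 0.07 [170 162 146] side0 0.09 [166 164 147] side0 0.11 [121 122 111] side0 0.125 [111 116 104] side0 0.132 [ 78 111  98] side0 0.14 [ 70 114  98] side0 0.15 [ 67 116 100] 
db 0.05 [181 170 147] db 0.07 [176 138 118] db 0.09 [126  88  82] db 0.11 [207 205 188] db 0.125 [216 213 197] db 0.132 [182 179 166] db 0.14 [154 157 145] db 0.15 [ 72 118 103]
```

Request:
carry_out([
  [[-0.1,0,-0.1],[0,0,0],1],
  [[-0.2,0,-0.2],[0,0,0],1],
  [[-0.3,0,-0.3],[0,0,0],1],
])

```text
clock: 23.3
tool_pos: [0.4357, 0.0897, 0.1914]
eef_rot: [0.735, 0.56, 0.305, -0.232]
contact_force: [3.3, 13.8, -10.5]
opening: 0.199
finger_force: 60.0
```

```bash
python3 chk.py -.03 -.006 .065 45|tail -1; python3 ball.py
python3 - <<'E'
from h import *
w=load('wc');g=w['image'].max(2)
for y in range(150,184,2):print(y,' '.join('%3d'%v for v in g[y,280:334:2]))
E
```

```text
ball [300.7 144.6]
s [(np.int32(11), [268.4, 244.3]), (np.int32(30), [285.2, 257.5])]
[268.5 253.5] [272.9 251. ] [277.2 248.5] 
d [(np.int32(15), [280.3, 223.7]), (np.int32(63), [284.7, 236.1]), (np.int32(29), [267.0, 236.5])]
[271.3 224.7] [275.7 224.6] [280.2 224.4] 
150 113 112 113 113 112 111 112 119 217 213 118 128 126 127 127 125 197 229 161 113 114 115 115 114 115 116 114
152 112 114 114 114 112 114 112 131 127 127 129 129 126 129 126 126 123 130 127 111 113 112 112 111 113 116 112
154 109 109 108 108 110 109 110 120 114 122 122 122 121 121 123 128 136 125 119 108 111 111 113 109 112 112 112
156 113 112 113 113 112 111 114 113 127 112 189 224 220 222 224 216 114 131 143 113 114 113 112 114 114 113 114
158 152 159 162 159 158 159 161 163 133 109 129  88  96 221 223 226 110 131 144 143 142 142 123 126 129 130 125
160 176 178 180 178 177 178 178 152 134  81  76  75  75  67 158 165 145 144 140 151 174 180 178 179 178 180 178
162 174 175 177 180 180 179 179 215 160  71  75  75  75  76  63 231 226 222 227 167 129 119 168 177 178 175 175
164 180 177 177 176 177 179 181 186 146  70  
[... 374 characters left out ...]
 125 119 119 175 174 176 176
172 176 180 177 177 179 178 180 152 131  77 170 182 192 157 204 175 123 131 163 122 125 117 114 174 172 172 175
174 178 177 177 177 178 180 177 143 130  84 159 179 188 157 206 168 126 130 162 116 126 116 105 177 174 172 173
176 177 178 173 177 177 176 178 129 131  84 167 179 188 161 202 172 126 127 160 117 125 118 107 177 176 175 171
178 179 177 177 173 175 177 180 138 132  95 184 173 189 163 211 164 125 124 163 112 123 117 106 177 172 174 172
180 178 177 178 174 173 176 181 125 125 158 190 174 191 165 209 161 124 120 163 115 123 118 105 164 173 173 173
182 175 177 177 174 176 177 179 120 127 152 231 175 188 174 232 140 129 110 149 114 124 118 109 170 172 174 173
```

Request:
carry_out([
  [[0.2,0,0.2],[0,0,0],1],
  [[0.5,0,0.5],[0,0,0],1],
  [[0.5,0,0.5],[0,0,0],1],
  [[0.5,0.8,0.5],[0,0,0],1],
  [[0.5,1.6,0.5],[0,0,0],1],
  [[0.5,2.4,0.5],[0,0,0],1],
  [[0.5,3.2,0.5],[0,0,0],1],
  [[0.5,3.3,0.5],[0,0,0],1],
])

```text
clock: 24.25
tool_pos: [0.4717, 0.0863, 0.1913]
eef_rot: [0.736, 0.559, 0.305, -0.23]
contact_force: [-0.4, 0.4, -1.5]
opening: 0.199
finger_force: 60.0
```

```bash
python3 chk.py -.03 -.006 .065 45; python3 ball.py
```

```text
24.3 [0.4709 0.0866 0.1913] [ 0.19   0.681 -0.707] [ 0.76  0.8  -0.81  2.22 -0.87  0.31  0.72] 0.1930723289752792 [ 0.3  0.3 -1.3]
to go (array([-0.32, -3.4 , -0.37]), array([0.1, 0. , 0. ]))
toe own rel stud -0.025229730295354892 -0.040193715460876994 0.0646240240647405
rodend [319.  173.5]
tip [295.  173.5]
ball [271.2 148.2]
s [(np.int32(11), [268.4, 244.3]), (np.int32(16), [287.4, 256.0]), (np.int32(8), [278.6, 261.0])]
[268.5 253.5] [272.9 251. ] [277.2 248.5] 
d [(np.int32(17), [280.2, 223.8]), (np.int32(64), [284.8, 236.0]), (np.int32(28), [267.0, 236.6])]
[271.3 224.7] [275.7 224.6] [280.2 224.4]
```

Request:
carry_out([
  [[0,0,-2.5],[0,0,0],1],
  [[0,0,-5.5],[0,0,0],1],
  [[0,0,-8.5],[0,0,0],1],
  [[0.5,0,-11],[0,0,0],1],
  [[2.5,0,-14.5],[0,0,0],1],
  [[4.5,0,-18],[0,0,0],1],
  [[6.5,0,-21.5],[0,0,0],1],
  [[8.5,0,-25],[0,0,0],1],
  [[9.5,0,-27],[0,0,0],1],
  [[9.5,0,-27],[0,0,0],1],
])

```text
clock: 25.4
tool_pos: [0.4373, -0.033, 0.4511]
eef_rot: [0.735, 0.56, 0.305, -0.229]
contact_force: [1.0, -0.4, -1.5]
opening: 0.196
finger_force: 60.0
```

Request:
carry_out([
  [[0,0,0],[0,-7.5,0],1],
  [[0,0,0],[0,-15,0],1],
  [[0,0,0],[0,-22.5,0],1],
  [[0,0,0],[0,-30,0],1],
  [[0,0,0],[0,-37.5,0],1],
  [[0,0,0],[0,-45,0],1],
  [[0,0,0],[0,-45,0],1],
  [[0,0,0],[0,-45,0],1],
])

```text
clock: 26.2
tool_pos: [0.4357, -0.031, 0.4477]
eef_rot: [0.795, 0.607, -0.001, -0.002]
contact_force: [0.4, -0.6, -1.6]
opening: 0.203
finger_force: 60.0
```

```bash
python3 chk.py -.03 -.006 .065 45
python3 - <<'E'
from h import *
st=r.get_state();p0=st['tool_pos'];M0=R.from_quat(st['eef_rot']).as_matrix();print(M0.round(3).tolist())
s=snap('side','d11');sc=snap('scene','s11');w=load('wc')
# toe pred in views
for x in(w,s,sc):print(proj(x,p0+.179*M0[:,2]),proj(x,p0+.179*M0[:,2]-.03*M0[:,1]))
g=w['image'].max(2)
e=[g[y,290:345:2] for y in range(140,190,3)]
for y,q in zip(range(140,190,3),e):print(y,' '.join('%3d'%v for v in q))
E
```

```text
26.25 [ 0.4357 -0.0327  0.4479] [-0.003  0.001 -1.   ] [ 0.4   0.22 -0.56  1.64  0.12  1.32 -0.45] 0.1932701552630974 [-0.2 -0.4 -1.9]
to go (array([11.94, -3.09, 25.64]), array([-0.2, 45. , -0.1]))
toe own rel stud -0.27603258877974945 -0.03724565833766521 0.2689292918954024
rodend [319.9 175. ]
tip [296.  174.9]
ball [286.8 -13.6]
[[0.267, 0.964, -0.003], [0.964, -0.267, 0.001], [0.0, -0.004, -1.0]]
(np.float64(319.94517175206016), np.float64(175.03605948961598)) (np.float64(295.9761241684447), np.float64(174.91009113535176))
(np.float64(351.8544070706795), np.float64(165.51245801406944)) (np.float64(353.18418237557455), np.float64(168.7484379548451))
(np.float64(335.0405502040536), np.float64(157.89147641437592)) (np.float64(341.3656248563173), np.float64(164.0413293276405))
140 246 245 245 222 144 149 145 149 147 146 150 148 152 145 144 145 145 149 145 146 144 149 148 149 149 148 147 121
143 243 225 244 221 144 144 146 146 147 150 153 150 148 133 146 146 144 146 145 146 148 151 149 150 152 150 152 118
146 146 145 143 146 144 147 146 145 147 148 155 149 145 153 111 104 148 143 146
[... 960 characters left out ...]
 124
173 149 149 145 149 147 147 149 150 151 154 136 171 218 219 108 120 113 126 227 245 249 250 252 252 252 253 255 205
176 147 153 149 149 149 150 151 152 150 147 201 238 239 145 109 117 114 189 231 236 241 175 150 157 254 251 251 251
179 148 148 150 148 151 155 149 145 145 166 238 236 173 142 111 121 110 115 239 239 222 156 131 255 253 253 253 253
182 150 147 148 151 156 156 148 148 147 232 237 208 144 133 111 118 111 107 242 230 149 153 255 255 253 253 253 254
185 149 148 159 150 149 151 146 148 225 238 235 143 147 128 114 118 112 106 240 158 149 151 151 146 173 255 255 254
188 147 150 145 147 152 150 146 190 238 238 154 126 118 120 117 119 122 119 122 118 146 151 153 147 133 151 255 253
```

```bash
cat >> h.py <<'E'
def stand(dx,dz,de):  # pivot pose: hook axis offset dx toward stand front, dz lift; tool turned so hook upright
    a=np.radians(62.0);y=np.array([np.cos(a),np.sin(a),0]);M=np.c_[np.cross(y,-ez),y,-ez]@R.from_rotvec([0,-np.radians(de),0]).as_matrix()
    f=np.array([-.886,.463,0])
    P=np.array([.5372,-.3207,.2442+dz])+dx*f
    return P+.038*M[:,2],M
E
python3 - <<'E'
from h import *
w=load('wc');st=r.get_state();p0=st['tool_pos'];M0=R.from_quat(st['eef_rot']).as_matrix()
P=p0-.038*M0[:,2]
for de in(0,1,2,3,4,5):
    D=M0@R.from_rotvec([0,np.radians(de),0]).as_matrix();t=P+.217*D[:,2];print(de,np.round(proj(w,t),1),np.round(proj(w,t-.03*D[:,1]),1))
for de in(2.5,3,3.5):
    print(de,rel(*stand(.10,.10,de),p0,M0),rel(*stand(.10,.014,de),p0,M0),stand(.1,.014,de)[0])
g=w['image'].max(2)
for y in range(163,173):print(y,' '.join('%3d'%v for v in g[y,290:324:2]))
E
```

```text
0 [320.6 176.1] [296.6 175.9]
1 [320.6 173.1] [296.6 172.9]
2 [320.7 170.1] [296.5 169.9]
3 [320.7 167.1] [296.5 166.9]
4 [320.7 164.1] [296.4 163.9]
5 [320.7 161.1] [296.4 160.9]
2.5 (array([-22.84,   7.92,  14.19]), array([ -1.8,  -2.2, -77.7])) (array([-22.84,   7.94,  22.79]), array([ -1.8,  -2.2, -77.7])) [ 0.45006352 -0.27517817  0.22023617]
3 (array([-22.85,   7.95,  14.19]), array([ -2.2,  -2.6, -77.7])) (array([-22.85,   7.97,  22.79]), array([ -2.2,  -2.6, -77.7])) [ 0.45035598 -0.27533367  0.22025208]
3.5 (array([-22.86,   7.98,  14.19]), array([ -2.5,  -3. , -77.6])) (array([-22.86,   8.  ,  22.79]), array([ -2.5,  -3. , -77.6])) [ 0.4506483  -0.2754891   0.22027088]
163 149 147 144 120 129 127 126 129 126 131 236 255 255 255 255 255 196
164 148 147 135 143 142 141 140 139 141 138 146 149 147 147 134 129 255
165 148 148 151 185 187 185 185 186 186 183 184 183 172 155 124 110 131
166 148 147 188 233 232 233 234 235 234 233 233 233 219 173 115 117 105
167 148 148 194 230 229 230 230 229 229 230 229 229 227 194 113 118 107
168 144 147 205 231 232 234 232 233 234 234 233 234 225 212 111 121 108
169 145 143 142 230 235 234 235 234 235 235 236 232 227 214 112 116 109
170 149 146 143 152 148 151 149 147 151 147 153 159 239 249 107 118 111
171 148 150 145 145 146 147 148 149 145 147 149 172 240 247 106 118 112
172 147 146 145 148 148 147 149 154 150 149 147 199 223 244 110 118 111
```

Request:
carry_out([
  [[0,0,-2],[-0.2,-0.2,-6],1],
  [[-2,0.7,-2],[-0.4,-0.5,-13],1],
  [[-4.5,1.5,-2],[-0.6,-0.7,-20],1],
  [[-7,2.4,-2],[-0.8,-0.9,-27],1],
  [[-9.5,3.3,-2],[-1,-1.1,-34],1],
  [[-12,4.2,-2],[-1.2,-1.4,-41],1],
  [[-14.5,5,-2],[-1.4,-1.6,-48],1],
  [[-17,6,-2],[-1.6,-1.8,-55],1],
  [[-19.5,6.8,-2],[-1.8,-2.1,-62],1],
  [[-21.5,7.5,-2],[-2,-2.3,-69],1],
  [[-22.9,8,-2],[-2.1,-2.5,-75],1],
  [[-22.9,8,-2],[-2.2,-2.6,-77.7],1],
])

```text
clock: 27.55
tool_pos: [0.4506, -0.2791, 0.468]
eef_rot: [0.242, 0.97, -0.006, 0.026]
contact_force: [0.1, -0.3, -2.2]
opening: 0.196
finger_force: 60.0
```

Request:
carry_out([
  [[0,0,0],[0,0,0],1],
  [[0,0,0],[0,0,0],1],
])

```text
clock: 27.75
tool_pos: [0.4517, -0.2752, 0.469]
eef_rot: [0.242, 0.97, -0.006, 0.026]
contact_force: [0.5, 0.2, -0.6]
opening: 0.198
finger_force: 60.0
```

```bash
cat > st.py <<'E'
from h import *
import sys
w=snap('wrist','ws');st=r.get_state();p0=st['tool_pos'];M0=R.from_quat(st['eef_rot']).as_matrix()
print(st['clock'],p0.round(4),M0.round(3).tolist(),st['contact_force'].round(1),st['opening'])
for a in sys.argv[1:]:
    print(a,rel(*stand(*map(float,a.split(',')),3.),p0,M0))
E
python3 st.py .10,.10 .10,.014
```

```text
27.8 [ 0.452  -0.2747  0.4692] [[-0.882, 0.468, 0.049], [0.467, 0.884, -0.024], [-0.054, 0.002, -0.999]] [ 0.2 -0.4 -0.5] 0.1946272523082189
.10,.10 (array([ 1.01, -0.16, 16.27]), array([0.1, 0.1, 0.1]))
.10,.014 (array([ 1.47, -0.17, 24.85]), array([0.1, 0.1, 0.1]))
```

Request:
carry_out([
  [[0.3,0,4],[0,0,0],1],
  [[0.5,-0.1,8],[0,0,0],1],
  [[0.8,-0.1,12],[0,0,0],1],
  [[1,-0.1,16],[0,0,0],1],
  [[1.2,-0.1,19.5],[0,0,0],1],
  [[1.3,-0.1,22],[0,0,0],1],
  [[1.4,-0.1,24],[0,0,0],1],
  [[1.5,-0.1,24.7],[0,0,0],1],
  [[1.5,-0.1,24.7],[0,0,0],1],
  [[1.5,-0.1,24.7],[0,0,0],1],
])

```text
clock: 28.8
tool_pos: [0.4519, -0.2744, 0.223]
eef_rot: [0.24, 0.97, -0.006, 0.028]
contact_force: [-0.5, 0.6, -1.3]
opening: 0.199
finger_force: 60.0
```

```bash
python3 st.py .10,.014 .05,.014 0,.014 0,0
python3 - <<'E'
from h import *
s=snap('scene','s12');d=load('scene0')
# rod & handle in scene: difference with scene0 ; expected rod line
P=stand(.10,.014,3)[0]; M=stand(.1,.014,3)[1]; pv=P-.038*M[:,2]
for L in(.06,.1,.15,.2,.217):print(L,np.round(proj(s,pv-[0,0,L]),1),end=' ')
print()
g=s['image'].max(2)
for L in(.07,.1,.13,.16,.19):
    u,v=np.round(proj(s,pv-[0,0,L])).astype(int);print(v,u-10,s['image'][v,u-10:u+11].max(1))
E
```

```text
28.85 [ 0.452  -0.2746  0.2232] [[-0.883, 0.466, 0.052], [0.466, 0.885, -0.026], [-0.057, 0.001, -0.998]] [-0.1  0.2 -1.6] 0.19764862015059234
.10,.014 (array([ 0.13, -0.15,  0.29]), array([0.1, 0.3, 0.2]))
.05,.014 (array([-4.86, -0.13,  0.58]), array([0.1, 0.3, 0.2]))
0,.014 (array([-9.85, -0.11,  0.86]), array([0.1, 0.3, 0.2]))
0,0 (array([-9.77, -0.11,  2.26]), array([0.1, 0.3, 0.2]))
0.06 [376.8 129.6] 0.1 [375.7 138.6] 0.15 [374.2 149.5] 0.2 [372.9 159.9] 0.217 [372.4 163.3] 
132 367 [146 145 145 144 143 144 144 142 121 131 130 144 141 149 148 145 145 146
 148 143 109]
139 366 [145 147 145 147 146 147 145 145 124 133 134 146 147 143 146 145 144 143
 145 135 106]
145 365 [129 129 129 138 144 147 148 147 130 133 133 145 146 145 144 147 146 146
 146 146 145]
152 364 [133 129 130 133 133 131 131 128 116 134 133 147 148 146 146 146 145 145
 144 144 144]
158 363 [133 131 134 133 133 133 131 128 117 132 123 101  99 112 147 146 146 148
 146 145 143]
```

Request:
carry_out([
  [[-1.5,-0.13,0.2],[0,0,0],1],
  [[-3,-0.13,0.3],[0,0,0],1],
  [[-4.5,-0.12,0.4],[0,0,0],1],
  [[-5,-0.12,0.5],[0,0,0],1],
  [[-5,-0.12,0.5],[0,0,0],1],
])

```text
clock: 29.4
tool_pos: [0.4955, -0.2989, 0.2201]
eef_rot: [0.24, 0.97, -0.006, 0.027]
contact_force: [0.7, 0.7, -1.7]
opening: 0.196
finger_force: 60.0
```

```bash
python3 st.py .05,.014 0,.014 0,0
python3 - <<'E'
from h import *
s=snap('scene','s13')
st=r.get_state();M=R.from_quat(st['eef_rot']).as_matrix();pv=st['tool_pos']-.038*M[:,2]
for L in(.07,.1,.13,.16,.19):
    q=proj(s,pv-[0,0,L]);u,v=np.round(q).astype(int);print(np.round(q,1),u-10,s['image'][v,u-10:u+11].max(1))
E
```

```text
29.45 [ 0.4947 -0.2986  0.2199] [[-0.883, 0.466, 0.049], [0.465, 0.885, -0.024], [-0.055, 0.001, -0.998]] [-0.3  0.3 -1.5] 0.19715727928933197
.05,.014 (array([ 0.  ,  0.01, -0.03]), array([0.1, 0.1, 0.2]))
0,.014 (array([-4.99,  0.02,  0.24]), array([0.1, 0.1, 0.2]))
0,0 (array([-4.91,  0.02,  1.64]), array([0.1, 0.1, 0.2]))
[369.6 122.5] 360 [ 89  89 141 116 126 145 148 143 129 138 140 149 148 134 145 148 148 147
 147 148 146]
[368.8 129.2] 359 [ 88  90 128 147 145 145 147 146 147 127 134 140 147 144 146 145 143 146
 148 148 148]
[368.  135.8] 358 [ 91  90 105 147 148 148 148 146 145 126 134 138 149 146 145 147 147 145
 146 147 145]
[367.3 142.3] 357 [ 91  95 104 128 131 128 127 127 128 122 133 134 151 148 144 145 147 145
 145 145 147]
[366.6 148.5] 357 [129 130 130 131 132 129 129 129 120 134 131 130 130 131 143 147 147 146
 148 147 145]
```

Request:
carry_out([
  [[-1,0,0.05],[0,0,0],1],
  [[-2,0,0.1],[0,0,0],1],
  [[-3,0,0.15],[0,0,0],1],
  [[-4,0,0.2],[0,0,0],1],
  [[-4.8,0,0.24],[0,0,0],1],
  [[-5,0,0.24],[0,0,0],1],
  [[-5,0,0.24],[0,0,0],1],
])

```text
clock: 30.2
tool_pos: [0.5395, -0.3221, 0.2199]
eef_rot: [0.24, 0.97, -0.006, 0.027]
contact_force: [-0.2, 0.2, -1.5]
opening: 0.198
finger_force: 60.0
```

```bash
python3 st.py 0,.014 0,0
```

```text
30.25 [ 0.5391 -0.3219  0.2199] [[-0.883, 0.466, 0.049], [0.465, 0.885, -0.024], [-0.054, 0.001, -0.999]] [ 0.4 -0.2 -1.8] 0.19665797475977417
0,.014 (array([ 0.02,  0.02, -0.03]), array([0.1, 0.1, 0.2]))
0,0 (array([0.1 , 0.02, 1.37]), array([0.1, 0.1, 0.2]))
```

No contact on the way in. Next I'll lower the flange onto the fork.

Request:
carry_out([
  [[0,0,0.4],[0,0,0],1],
  [[0,0,0.8],[0,0,0],1],
  [[0.1,0,1.1],[0,0,0],1],
  [[0.1,0,1.3],[0,0,0],1],
  [[0.1,0,1.4],[0,0,0],1],
  [[0.1,0,1.4],[0,0,0],1],
])

```text
clock: 30.85
tool_pos: [0.5388, -0.3219, 0.2064]
eef_rot: [0.24, 0.97, -0.006, 0.027]
contact_force: [-1.7, 0.1, 1.7]
opening: 0.194
finger_force: 60.0
```

Request:
carry_out([
  [[0,0,0],[0,0,0],1],
  [[0,0,0],[0,0,0],0.75],
  [[0,0,0],[0,0,0],0.6],
  [[0,0,0],[0,0,0],0.4],
  [[0,0,0],[0,0,0],0.4],
  [[0,0,0],[0,0,0],0.4],
  [[0,0,0],[0,0,0],0.4],
  [[0,0,0],[0,0,0],0.4],
], newtons=10)

```text
clock: 31.65
tool_pos: [0.5391, -0.3219, 0.206]
eef_rot: [0.24, 0.97, -0.006, 0.027]
contact_force: [-1.5, 1.0, -0.1]
opening: 0.599
finger_force: 0.0
```

Request:
carry_out([
  [[0,0,-1],[0,0,0],0.4],
  [[0,0,-3],[0,0,0],0.4],
  [[0,0,-6],[0,0,0],0.4],
  [[0,0,-9],[0,0,0],0.4],
  [[0,0,-12],[0,0,0],0.4],
  [[0,0,-15],[0,0,0],0.4],
  [[0,0,-15],[0,0,0],0.4],
  [[0,0,-15],[0,0,0],0.4],
])

```text
clock: 32.45
tool_pos: [0.5318, -0.3182, 0.3568]
eef_rot: [0.24, 0.97, -0.006, 0.028]
contact_force: [-0.0, -0.8, -0.7]
opening: 0.596
finger_force: 0.0
```

```bash
python3 st.py 0,0; python3 ball.py
python3 - <<'E'
from h import *
w=load('ws');hsv=cv2.cvtColor(w['image'],cv2.COLOR_RGB2HSV)
m=((hsv[...,1]<40)&(hsv[...,2]>170)).astype(np.uint8)
n,l,q,c=cv2.connectedComponentsWithStats(m)
for i in range(1,n):
    if q[i,4]>40 and 280<c[i][0]<370 and c[i][1]>130: print(q[i].tolist(),c[i].round(1),onz(w,*c[i],.264).round(4),onz(w,*c[i],.198).round(4))
a=load('scene0');b=load('sb')
df=cv2.absdiff(a['image'],b['image']).max(2)
for nm,(y0,y1,x0,x1) in dict(stand=(92,165,345,384),carton=(285,330,155,200),knob=(225,245,303,322),tray=(160,195,395,425),pink=(322,355,236,258)).items():
    print(nm,(df[y0:y1,x0:x1]>30).sum())
print([x for x in reds(b)],[x for x in reds(load('db'))])
E
```

```text
32.5 [ 0.5312 -0.3182  0.3556] [[-0.883, 0.466, 0.049], [0.465, 0.885, -0.024], [-0.054, 0.001, -0.999]] [ 0.2 -1.   0.3] 0.6031352011192945
0,0 (array([-0.03,  0.04, 14.96]), array([0.1, 0.1, 0.2]))
s [(np.int32(13), [268.5, 244.2]), (np.int32(55), [281.3, 259.6]), (np.int32(8), [259.6, 263.4])]
[268.5 253.5] [272.9 251. ] [277.2 248.5] 
d [(np.int32(22), [279.9, 223.7]), (np.int32(66), [284.7, 236.0]), (np.int32(31), [266.8, 236.3])]
[271.3 224.7] [275.7 224.6] [280.2 224.4] 
[304, 159, 32, 26, 387] [319.5 169.2] [ 0.5185 -0.3114  0.264 ] [ 0.5317 -0.3184  0.198 ]
[314, 185, 13, 12, 127] [319.7 190.4] [ 0.5371 -0.321   0.264 ] [ 0.5549 -0.3303  0.198 ]
stand 17
carton 0
knob 0
tray 55
pink 1
[([593, 93, 7, 10, 34], [596.2, 98.7]), ([597, 247, 9, 6, 20], [601.2, 249.6]), ([291, 274, 7, 10, 47], [294.1, 279.6]), ([241, 326, 8, 11, 60], [244.0, 331.9])] [([271, 235, 6, 11, 44], [273.4, 240.8]), ([205, 246, 7, 13, 61], [207.6, 253.3]), ([621, 343, 10, 7, 23], [625.7, 345.7])]
```

```bash
python3 -c "
from plant import r
print(r.finish_job())"
```

```text
the job is handed in; nothing more can be done
None
```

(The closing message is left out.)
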